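# Set out the bench for a label run

### The job

Set out the bench for the next label run. Swing the backrest of the wire phone stand up and back until it stops, then take the phone out of the charging dock and lean it on the stand, upright format, foot in the lip tray and screen towards the front of the bench as it stood in the dock, so that the job list can be read. Stand every printer ribbon (black roll with a white paper band) that is out on the bench on end in the blue divided caddy, one to a compartment, beside those already there, and leave the roll of labels and the roll of tape where they are.

Things in the scene. Friction and masses are not known exactly. Their poses are not given: they have to be found in the camera images.
- stand: Folding wire phone stand in dark steel, fixed to the bench, 115 mm deep, 97 mm wide. Origin: on the bench, straight below the hinge axis of the backrest, which is 30 mm up and runs along the stand's y. x points to the back (away from the reader), y left, z up. The leaning phone's centre comes 16 mm behind and 100 mm above the origin.
- stand_rest (a joint): Angle of the wire backrest, rad. At 0 it lies forward, 12 degrees above level; it grows as the backrest is swung up and over to the back; the stop is at 1.71, where it leans 20 degrees back from upright. The hinge is stiff (0.15 N m of friction, backrest 0.12 kg) and stays where it is left.
- rest_bar (a point): Middle of the round cross bar (8 mm thick, 64 mm long, along the stand's y, black sleeve in its middle) at the free end of the backrest, 110 mm from the hinge axis. The backrest is an open frame: two 8 mm wires 64 mm apart lead from the bar to the hinge, nothing between them. Pinched from above across the bar, the bar turns between the fingers as the backrest swings.
- phone_mid (a point): Centre of the phone, a slab 180 x 86 x 8.5 mm, 0.21 kg. x is its long axis (up while in the dock), y across, z out of the screen. It stands upright in the dock; its upper edge is 90 mm along +x from here.
- dock: Black charging dock, fixed to the bench, 70 x 116 mm and 38 mm high, with a slot 12 mm wide, along its y, whose floor is 10 mm above the bench; the phone stands loosely in the slot, screen to the front (the dock's -x), and lifts straight out. Origin: on the bench below the middle of the slot.
- caddy: Blue moulded caddy, fixed to the bench, 158 mm deep (x), 240 mm wide (y), 34 mm high, with 2 x 3 open square compartments of 64 x 64 mm, 82 mm apart centre to centre (outer walls 6 mm, ribs between compartments 18 mm wide, 33 mm high, floor 4 mm thick). Origin: underside centre. x to the back, y to the left.
- label_roll_mid (a point): Roll of white labels standing on the bench behind the work, 66 mm across, 51 mm high; the point is its centre. Not to be moved.
- tape_mid (a point): Roll of black tape lying flat on the bench at the left, 58 mm across, 19 mm high, no white band; the point is its centre. Not to be moved.
- printer_corner (a point): Upper front right corner of the label printer, 280 mm above the bench; the printer stands along the left of the work, its right side running back from here, 0.1 rad to the left of straight ahead.
- case_corner (a point): Upper front left corner of the tool case with a tool roll on it, 190 mm above the bench, along the right of the work; its left side runs straight back from here.
- cell_0 (a point): Floor centre of the front left compartment, 4 mm above the bench.
- cell_1 (a point): Floor centre of the front middle compartment, 4 mm above the bench.
- cell_2 (a point): Floor centre of the front right compartment, 4 mm above the bench.
- cell_3 (a point): Floor centre of the back left compartment, 4 mm above the bench.
- cell_4 (a point): Floor centre of the back middle compartment, 4 mm above the bench.
- cell_5 (a point): Floor centre of the back right compartment, 4 mm above the bench.
- ribbon_1_mid (a point): Printer ribbon: black roll with a white paper band round its middle and a card core, standing on end, 50 mm across, 54 mm high, about 0.13 kg; the point is its centre, 27 mm up. z is up along the core. May be absent.
- ribbon_2_mid (a point): Another ribbon like ribbon_1, same sizes. May be absent.
- ribbon_3_mid (a point): Another ribbon like ribbon_1, same sizes. May be absent.
- ribbon_4_mid (a point): Another ribbon like ribbon_1, same sizes. May be absent.
- ribbon_5_mid (a point): A ribbon of the same kind and size that stands in a caddy compartment from the start and stays there. May be absent.
- ribbon_6_mid (a point): A ribbon of the same kind and size that stands in a caddy compartment from the start and stays there. May be absent.
- ribbon_7_mid (a point): A ribbon of the same kind and size that stands in a caddy compartment from the start and stays there. May be absent.
- stand_tray (a point): Point on the stand's tray for the phone's foot, 14 mm in front of its origin: flat top 14 mm above the bench, from 23 mm forward to 17 mm back of here, with a lip at its front (40 mm wide, upper edge 32 mm above the bench). With the phone's back lower edge 4 mm behind here it lies flat along the raised wires, 20 degrees back from upright.
Things that resemble listed ones, but are neither listed nor needed, are in the scene too. Leave any turquoise look-alike of the part that bears ribbon_1_mid alone.

How it is judged:
By the outcome, as a careful person would: the job done as asked, in the order asked, and still so for the second after the job is handed in, with the robot touching nothing.
Of ribbon_1, ribbon_2, ribbon_3, ribbon_4 only 3 to 4 are there at a start; the rules pass over those that are not, and their reading is None.
Of ribbon_5, ribbon_6, ribbon_7 only 1 to 2 are there at a start; the rules pass over those that are not, and their reading is None.
At some moment in a run one of ribbon_1, ribbon_2, ribbon_3, ribbon_4 may be knocked a few centimetres aside while the robot is not near it.
It also fails if it takes over 208 s, if anything falls off the work surface, if the arm or the gripper's body presses on something with over 40 N, if the wrist force passes 120 N, or if a joint passes its speed limit or range.

### The arm

A 6-joint arm with a two-finger parallel gripper is mounted at the origin on a cart in front of the work surface, level with it; the furniture and walls round the work are solid. World frame = base frame: x ahead of the robot, y to its left, z up, the work surface at z = 0. Lengths are in m, angles in rad, forces in N, time in s.
With the tool pointing down it reaches from about 0.35 to 0.775 m from the base axis. Payload 7.3 kg.
Tool frame: the origin (TCP) lies at the very end of the fingers, on their centre line; the grasp point (between the pads) lies 19 mm behind it; z points along the fingers, y is the line along which they close (so a half turn about z gives the same grasp; the last joint's range is limited). The gripper opens to 92 mm and grips with 3 to 60 N. Pads are 19 mm wide; open, the fingers measure 130 mm over their backs; the gripper's body (75 mm by 190 mm) begins 47 mm behind the grasp point.
Start: joints at [-1.26, 0.342, 1.524, -0, 1.275, -0.146], TCP at [0.232, -0.471, 0.227] pointing down, gripper open.
Joint ranges: [-2.53, 2.53], [-0.77, 2.02], [0.04, 2.7], [-1, 4.14], [0.28, 2.66], [-3.11, 3.11]. Speed limits (rad/s): [2.57, 2.57, 3.14, 3.14, 3.14, 3.14].

### API

Orientations are given as a unit quaternion [x, y, z, w].
In Python, from station import ctrl gives the robot as it stands.
- The arm moves only by the tool step_arm, never from a script. Its argument "rows" is one flat list of numbers, 5 for each row, row after row: the shift along the tool's x, y, z in mm, then the turn about the tool's z in degrees, then the opening, from 0 (shut) to 1 (fully open). A call has exactly 5 rows; each row is the pose to reach, as a shift and turn from the pose commanded when the call began, along the tool's axes at that moment; what a row does not reach only later rows make up. A row lasts 1/12 s, in which the tool goes at most 41.7 mm and 7.16 degrees, less where a joint would pass 70% of its speed; a pose out of reach is approached as far as the arm can. A call with a gripper value outside its range is refused whole. The fingers move at their own pace and stop on an object; "grip_force" is the grip in N (left out, the last holds). Time passes only in rows, so rows that repeat a pose let the fingers close, or fill a call up. It gives the time, the measured TCP pose, the force, the opening and the grip force at its end, in the units of the state.
- ctrl.get_state(): the state, without advancing time (a new reading comes with each control period).
- ctrl.capture(name): name is "scene" or "side" or "wrist"; returns the picture (420x560x3 uint8, red, green, blue); there is no depth.
- ctrl.camera_model(name): a dict with "camera_matrix" (3x3 intrinsics, pixels), "k1" (the pictures are not rectified: a ray, as slopes to the right and down, at radius r is drawn at 1 + k1 r^2 times it, then the intrinsics apply), "extrinsics" (4x4, takes a point from camera to world coordinates). Camera axes: x right, y up, looking along -z (the intrinsics and any distortion apply to the point x, -y, -z); pixel columns grow to the right and rows downward; lengths in m; the calibration is good to about 2 mm. A picture is of the moment at which its call begins: read the wrist's pose just before it. camera_model takes no time and is no camera call; for the wrist camera it gives the pose at the moment of the call.
- ctrl.job_done(): hands the job in; it is judged then, once.
The state is a dict: "t": time; "joints": joint angles; "dq": joint speeds; "joint_torque": joint torques, N m; "tool_pos": TCP position; "tcp_rot": TCP orientation; "ft_force": force on the tool from outside, world axes, zero at the start; "torque": the same for the moment, N m; "grip_width": finger opening in m; "grip_force": force on a finger pad.
Only numpy, scipy, OpenCV 4.12 (cv2) and the standard library are available. Lean on these libraries where they do the work, as an engineer would, in place of code of your own. Each camera call takes 0.05 s, during which the arm holds its last target. There are 200 camera calls.

## Working session

There is one attempt and no reset: what is moved stays moved. The work goes in short steps, Python scripts to look and compute and a tool call to move; the robot and the scene stay as the last step left them, time stands still between calls to the robot, and variables do not carry over. Pictures are saved under pics/ and viewed, at most 19 in all, crops included, and the job is handed in when it is done.

Besides the shell and the picture viewer there is one more tool, called after "Emit:" by a JSON object that holds its "api" and its "payload". step_arm: Moves the arm, as the interface text tells. Its arguments: {"type":"object","properties":{"rows":{"type":"array"},"grip_force":{"type":"number"}},"required":["rows"]}

```bash
ls; mkdir -p pics; cat > h.py <<'E'
import numpy as np, cv2
from station import ctrl
from scipy.spatial.transform import Rotation as R
def shot(name,fn,crop=None,scale=1):
    m=ctrl.camera_model(name); im=ctrl.capture(name)
    np.save('pics/'+fn+'.npy',im); np.savez('pics/'+fn+'_m.npz',K=m["camera_matrix"],k1=m["k1"],E=m["extrinsics"])
    save(fn,fn,crop,scale); return m,im
def save(src,fn,crop=None,scale=1):
    im=np.load('pics/'+src+'.npy')
    if crop: im=im[crop[1]:crop[3],crop[0]:crop[2]]
    im=cv2.resize(im,None,fx=scale,fy=scale,interpolation=cv2.INTER_CUBIC)
    cv2.imwrite('pics/'+fn+'.png',im[:,:,::-1])
def mod(fn):
    z=np.load('pics/'+fn+'_m.npz'); return np.array(z['K']),float(z['k1']),np.array(z['E'])
def ray(fn,u,v):
    K,k1,E=mod(fn)
    p=cv2.undistortPoints(np.array([[[u,v]]],float),K,np.array([k1,0,0,0,0]))[0,0]
    d=E[:3,:3]@np.array([p[0],-p[1],-1]); return E[:3,3],d
def at(fn,u,v,z):
    o,d=ray(fn,u,v); return np.round(o+d*(z-o[2])/d[2],4)
def proj(fn,P):
    K,k1,E=mod(fn); P=np.atleast_2d(P)
    c=(P-E[:3,3])@E[:3,:3]; c=c*[1,-1,-1]
    return np.round(cv2.projectPoints(c,np.zeros(3),np.zeros(3),K,np.array([k1,0,0,0,0]))[0][:,0],1)
def tri(f1,p1,f2,p2):
    o1,d1=ray(f1,*p1);o2,d2=ray(f2,*p2)
    s=np.linalg.lstsq(np.c_[d1,-d2],o2-o1,rcond=None)[0]
    a=o1+d1*s[0];b=o2+d2*s[1]; return np.round((a+b)/2,4),np.linalg.norm(a-b)
def rel(P,yawdeg=None):
    """shift in tool mm from measured pose to world point P for TCP"""
    s=ctrl.get_state(); r=R.from_quat(s["tcp_rot"]); 
    return np.round(r.inv().apply(np.array(P)-s["tool_pos"])*1000,1)
E
python3 - <<'E'
from h import *
s=ctrl.get_state(); print(s); print(R.from_quat(s["tcp_rot"]).as_matrix().round(3))
for n in("scene","side","wrist"):
    m,_=shot(n,n+'0',scale=1.42 if n!="wrist" else 1); print(n,m)
E
```

```text
pics
{'t': 0.0, 'joints': array([-1.25999742e+00,  3.42735712e-01,  1.52502116e+00,  2.88149980e-05,
        1.27535920e+00, -1.46027696e-01]), 'dq': array([ 1.16334138e-03,  1.36599149e-03,  1.32439689e-04, -7.11581556e-05,
        9.05617141e-04,  9.42691046e-05]), 'joint_torque': array([ 1.88195205e-03, -4.31233013e+01, -2.44226950e+01,  7.18786893e-02,
        5.58695721e-02, -1.16204092e-04]), 'tool_pos': array([ 0.23147128, -0.47077664,  0.22603676]), 'tcp_rot': array([ 9.74027570e-01,  2.26428162e-01, -4.89493371e-05, -7.60257021e-04]), 'ft_force': array([-0.38306969, -0.0869605 ,  0.50346229]), 'torque': array([-0.04978958,  0.01732873,  0.01347995]), 'grip_force': 0.0, 'grip_width': 0.09184417879329648}
[[ 0.897  0.441 -0.   ]
 [ 0.441 -0.897  0.001]
 [ 0.    -0.002 -1.   ]]
scene {'camera_matrix': array([[435.85119154,   0.        , 280.07867056],
       [  0.        , 435.85119154, 207.77134609],
       [  0.        ,   0.        ,   1.        ]]), 'k1': 0.04896878158846948, 'extrinsics': array([[-0.71511082,  0.52611171, -0.46024232,  0.08509093],
       [-0.69871849, -0.
[... 394 characters left out ...]
805196,  0.41881962, -0.79542479, -0.47367254],
       [-0.89861559, -0.22813258,  0.37476066,  0.77360173],
       [-0.02450519,  0.87894576,  0.47629177,  0.83161366],
       [ 0.        ,  0.        ,  0.        ,  1.        ]])}
wrist {'camera_matrix': array([[351.16560787,   0.        , 286.29759955],
       [  0.        , 351.16560787, 211.9329835 ],
       [  0.        ,   0.        ,   1.        ]]), 'k1': -0.010684256444992764, 'extrinsics': array([[ 0.44125351,  0.86582589,  0.23588318,  0.29521264],
       [-0.89737973,  0.42638755,  0.11359257, -0.43993721],
       [-0.00222626, -0.26179991,  0.96511961,  0.38403897],
       [ 0.        ,  0.        ,  0.        ,  1.        ]])}
```

View pics/scene0.png

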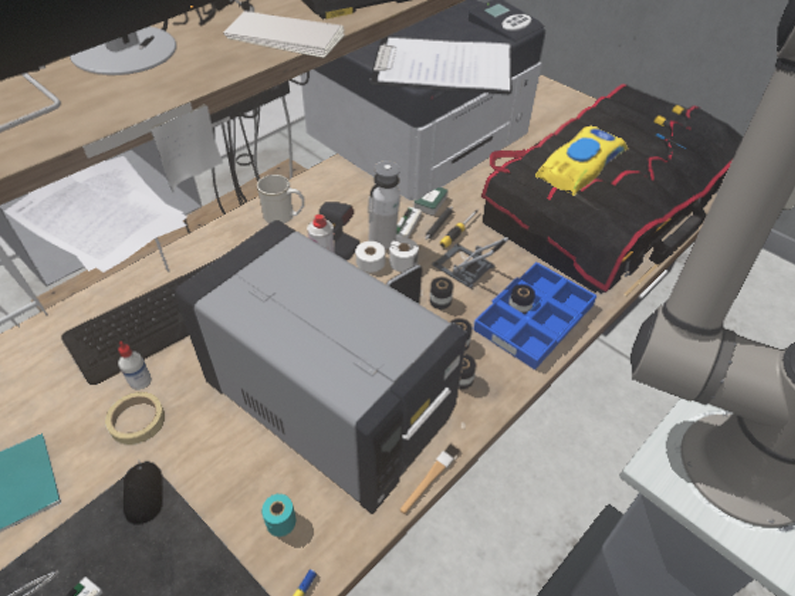

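View pics/side0.png

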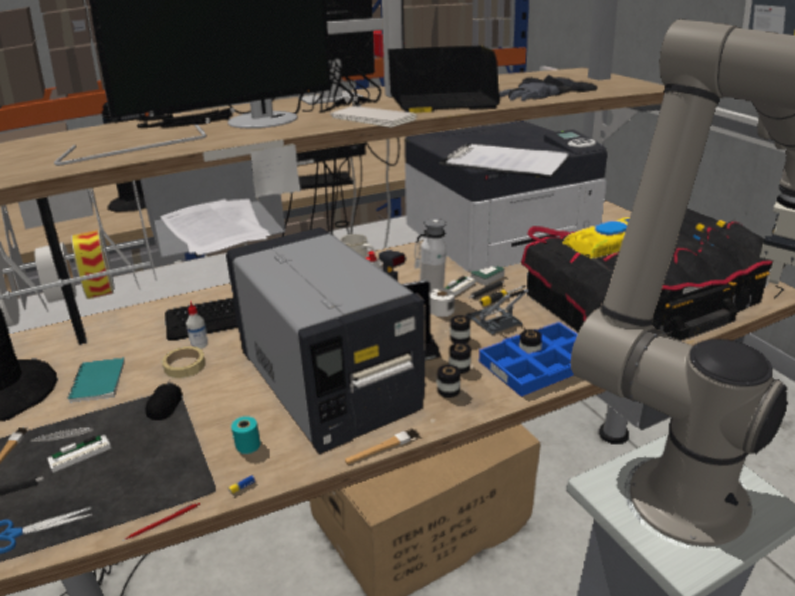

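The scene picture shows ribbons on the bench at (442,291), (460,332) and (465,372), and one in the caddy at (523,297). The look-alikes are the white rolls at (370,256) and (403,254), the turquoise roll at (279,515) and the flat tape, which I can't see yet. The folded stand is at (475,258), and the dock and phone are partly hidden at (405,285). Next I'll check this in close crops.

```bash
python3 - <<'E'
from h import *
save('scene0','sc1',(235,130,425,270),4)
save('side0','si1',(270,165,420,285),5)
E
```

```text
(no output)
```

View pics/sc1.png

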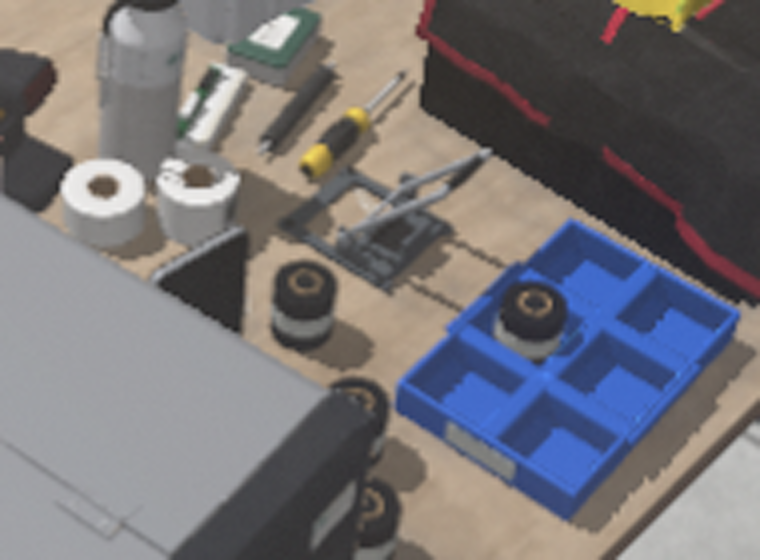

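View pics/si1.png

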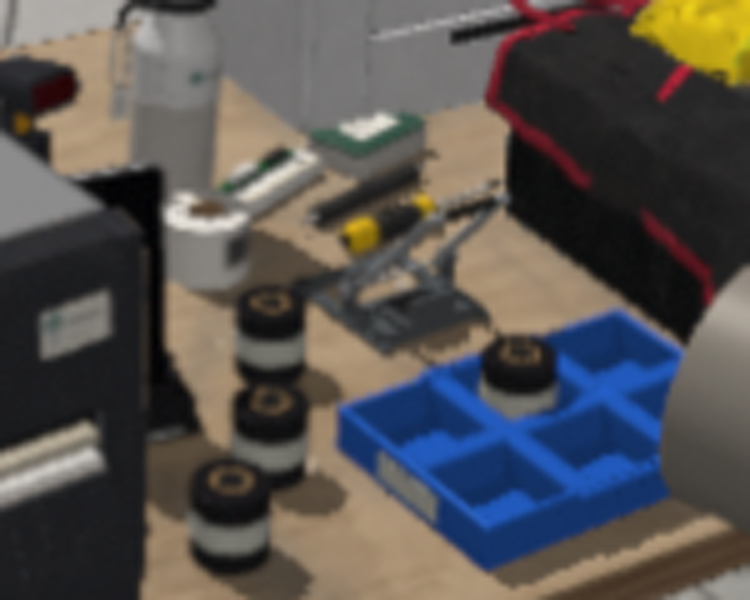

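The crops show three ribbons on the bench, with tops at scene-crop (304,278), (358,398) and (375,507), and one in the back middle cell. The stand's bar runs near (488,155). The two white rolls are not ribbons. Now I'll compute positions.

```bash
python3 - <<'E'
from h import *
S=lambda p:(p[0]/4+235,p[1]/4+130); D=lambda p:(p[0]/5+270,p[1]/5+165)
for a,b in [((304,278),(271,300)),((358,398),(271,398)),((375,507),(232,480)),((535,301),(519,350))]:
    print('rib',tri('scene0',S(a),'side0',D(b)),at('scene0',*S(a),.054),at('side0',*D(b),.054))
for p in [(400,388),(570,500),(738,312),(572,222)]: print('cad',at('scene0',*S(p),.034))
for p in [(342,410),(490,545),(618,312)]: print('cad side',at('side0',*D(p),.034))
print('phone top',at('scene0',*S((160,272)),.19),at('scene0',*S((243,228)),.19))
print('bar',[at('scene0',*S(p),.053) for p in [(488,152),(443,182)]])
print('bar side',[at('side0',*D(p),.053) for p in [(505,197),(440,195)]])
print('stand base',[at('scene0',*S(p),.01) for p in [(283,220),(390,287),(452,230),(350,172)]])
print('case',at('scene0',*S((430,40)),.19),at('scene0',610/1.42,285/1.42,0))
print('pr',at('scene0',465/1.42,330/1.42,.28),at('scene0',370/1.42,505/1.42,0))
E
```

```text
rib (array([0.6524, 0.0857, 0.0551]), np.float64(0.00014004758421967123)) [0.6531 0.0849 0.054 ] [0.6541 0.0846 0.054 ]
rib (array([0.5431, 0.1505, 0.0583]), np.float64(0.00039389328676339567)) [0.5451 0.1472 0.054 ] [0.5485 0.1473 0.054 ]
rib (array([0.4691, 0.2209, 0.0647]), np.float64(0.0011937000395414107)) [0.4734 0.2135 0.054 ] [0.4819 0.214  0.054 ]
rib (array([ 0.5079, -0.0153,  0.0637]), np.float64(0.0005008620402061208)) [ 0.5121 -0.0234  0.054 ] [ 0.5204 -0.0256  0.054 ]
cad [0.5386 0.1035 0.034 ]
cad [0.3878 0.0977 0.034 ]
cad [ 0.4025 -0.1441  0.034 ]
cad [ 0.5525 -0.1339  0.034 ]
cad side [0.5408 0.0981 0.034 ]
cad side [0.3761 0.0987 0.034 ]
cad side [ 0.5536 -0.1365  0.034 ]
phone top [0.6458 0.2532 0.19  ] [0.6352 0.183  0.19  ]
bar [array([ 0.6421, -0.1338,  0.053 ]), array([ 0.6456, -0.0784,  0.053 ])]
bar side [array([ 0.702 , -0.1459,  0.053 ]), array([ 0.7278, -0.1052,  0.053 ])]
stand base [array([0.7354, 0.0139, 0.01  ]), array([0.623 , 0.0094, 0.01  ]), array([ 0.6285, -0.0779,  0.01  ]), array([ 0.7343, -0.0709,  0.01  ])]
case [ 0.6735 -0.0684  0.19  ] [ 0.4078 -0.2289  0.    ]
pr [0.429  0.3067 0.28  ] [ 0.4218  0.5257 -0.    ]
```

Emit:
{"api": "step_arm", "payload": {"rows": [0,0,-26,5.2,1,0,0,-52,10.5,1,0,0,-78,15.7,1,0,0,-104,21,1,0,0,-130,26.2,1]}}

```text
t: 0.57
tool_pos: [0.2315, -0.4708, 0.3578]
tcp_rot: [1.0, -0.003, -0.0, -0.0]
ft_force: [-0.7, -1.0, -0.5]
grip_width: 0.0919
grip_force: 0.0
```

Emit:
{"api": "step_arm", "payload": {"rows": [14,-34,0,0,1,29,-69,0,0,1,43,-104,0,0,1,58,-138,0,0,1,72,-173,0,0,1]}}

```text
t: 0.98
tool_pos: [0.3039, -0.2965, 0.3565]
tcp_rot: [1.0, -0.001, -0.0, -0.0]
ft_force: [0.6, -0.3, -0.0]
grip_width: 0.0919
grip_force: 0.0
```

Emit:
{"api": "step_arm", "payload": {"rows": [14,-34,0,0,1,29,-69,0,0,1,43,-104,0,0,1,58,-138,0,0,1,72,-173,0,0,1]}}

```text
t: 1.4
tool_pos: [0.3759, -0.1235, 0.3567]
tcp_rot: [1.0, -0.0, 0.0, 0.0]
ft_force: [1.2, -0.8, 0.5]
grip_width: 0.092
grip_force: 0.0
```

Emit:
{"api": "step_arm", "payload": {"rows": [20,-40,0,0,1,40,-80,0,0,1,60,-120,0,0,1,75,-150,0,0,1,75,-150,0,0,1]}}

```text
t: 1.82
tool_pos: [0.4524, 0.0306, 0.3561]
tcp_rot: [1.0, 0.003, -0.0, -0.001]
ft_force: [-1.1, -0.7, -0.5]
grip_width: 0.0917
grip_force: 0.0
```

```bash
python3 - <<'E'
from h import *
s=ctrl.get_state(); print(s['t'],s['tool_pos'],s['joints'].round(2)); print(R.from_quat(s["tcp_rot"]).as_matrix().round(3))
shot('wrist','w1',scale=1.42)
E
```

```text
1.8167 [0.45237398 0.03064449 0.35607089] [-0.1   0.13  1.45  0.    1.56  1.46]
[[ 1.     0.006 -0.   ]
 [ 0.006 -1.     0.003]
 [-0.    -0.003 -1.   ]]
```

View pics/w1.png

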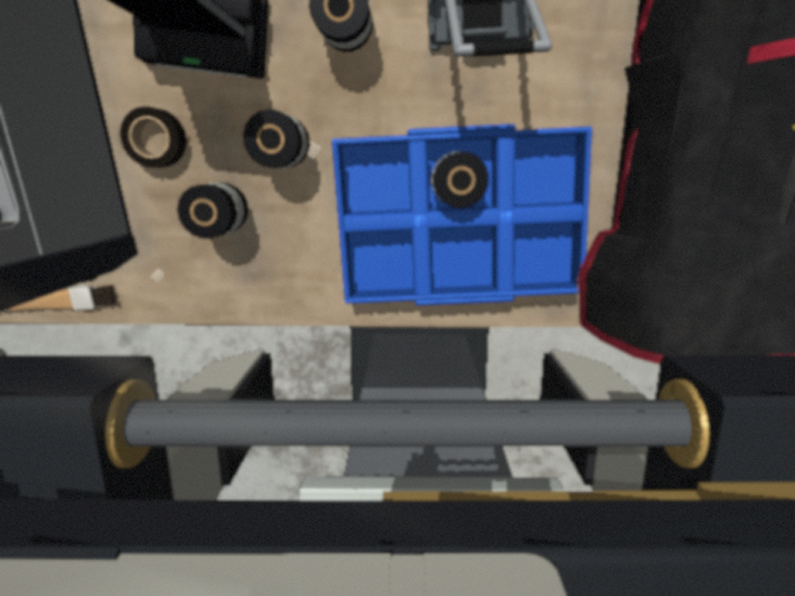

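The wrist view shows ribbons at (210,210), (275,138) and (342,15), and one in cell 4 at (460,180). The tape is at (153,137), the dock at (200,40), and the stand with its bar at (503,45). I'll look further back.

Emit:
{"api": "step_arm", "payload": {"rows": [33,0,-10,0,1,67,0,-20,0,1,100,0,-30,0,1,130,0,-40,0,1,130,0,-40,0,1]}}

```text
t: 2.28
tool_pos: [0.585, 0.0228, 0.3955]
tcp_rot: [1.0, -0.001, 0.0, 0.0]
ft_force: [0.0, 0.2, -1.5]
grip_width: 0.0919
grip_force: 0.0
```

```bash
python3 - <<'E'
from h import *
s=ctrl.get_state(); print(s['t'],s['tool_pos'],s['joints'].round(2))
shot('wrist','w2',scale=1.42)
E
```

```text
2.2833 [0.5849577  0.02282396 0.39554196] [-0.09  0.4   0.98 -0.    1.76  1.48]
```

View pics/w2.png

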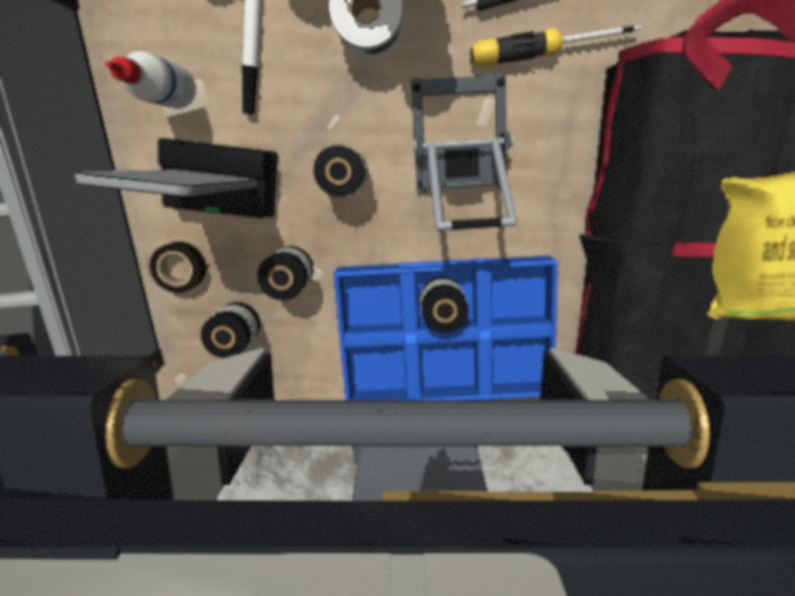

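The whole bench is now in view. The ribbons are at (340,170), (285,273) and (225,335), and the tape at (178,266). The phone's top edge runs (78,180)–(257,184). The stand's bar runs (440,225)–(515,222) and its hinge is at y≈140. The label roll is at (365,15).

```bash
python3 - <<'E'
from h import *
N=lambda p:(p[0]/1.42,p[1]/1.42)
w=lambda p,z:at('w2',*N(p),z)
for n,p,z in [('ribA',(339,171),.054),('ribB',(284,275),.054),('ribC',(225,336),.054),('tape',(178,266),.019),('rib4',(445,310),.058),
 ('label',(366,8),.051),('bar l',(438,225),.053),('bar r',(517,222),.053),('hinge l',(423,146),.03),('hinge r',(507,138),.03),
 ('fr l',(413,80),.005),('fr r',(507,77),.005),
 ('ph l',(78,179),.19),('ph r',(257,183),.19),('dock bl',(159,140),.038),('dock br',(277,152),.038),('dock fr',(273,216),.038),('dock fl',(160,206),.038),
 ('cad bl',(336,269),.034),('cad br',(556,259),.034),('rib centre',(478,333),.033),('rib2',(410,338),.033),('fr l',(345,400),.034),('fr r',(556,396),.034)]:
    print(n,w(p,z))
for z in (.185,.19,.195): print(w((78,179),z),w((257,183),z))
print('cad w1',[at('w1',*N(p),.034) for p in [(334,141),(591,128),(347,302),(580,294)]])
print('w1 ribs',[at('w1',*N(p),.054) for p in [(269,139),(204,212)]])
E
```

```text
ribA [0.651  0.0885 0.054 ]
ribB [0.548  0.1487 0.054 ]
ribC [0.4821 0.2157 0.054 ]
tape [0.5508 0.2728 0.019 ]
rib4 [ 0.5115 -0.0165  0.058 ]
label [0.7938 0.0593 0.051 ]
bar l [ 0.5985 -0.0084  0.053 ]
bar r [ 0.6014 -0.0872  0.053 ]
hinge l [0.6749 0.0064 0.03  ]
hinge r [ 0.6825 -0.0776  0.03  ]
fr l [0.7403 0.0162 0.005 ]
fr r [ 0.743  -0.0795  0.005 ]
ph l [0.6476 0.2568 0.19  ]
ph r [0.6442 0.1292 0.19  ]
dock bl [0.6812 0.2676 0.038 ]
dock br [0.6693 0.1515 0.038 ]
dock fr [0.6064 0.1599 0.038 ]
dock fl [0.6169 0.2749 0.038 ]
cad bl [0.5501 0.098  0.034 ]
cad br [ 0.5604 -0.1347  0.034 ]
rib centre [ 0.4778 -0.0554  0.033 ]
rib2 [0.4722 0.0195 0.033 ]
fr l [0.3978 0.0937 0.034 ]
fr r [ 0.4022 -0.1469  0.034 ]
[0.6474 0.2601 0.185 ] [0.6441 0.1307 0.185 ]
[0.6476 0.2568 0.19  ] [0.6442 0.1292 0.19  ]
[0.6477 0.2536 0.195 ] [0.6444 0.1278 0.195 ]
cad w1 [array([0.5446, 0.0992, 0.034 ]), array([ 0.5576, -0.1358,  0.034 ]), array([0.3912, 0.091 , 0.034 ]), array([ 0.4012, -0.1408,  0.034 ])]
w1 ribs [array([0.5451, 0.1536, 0.054 ]), array([0.4811, 0.2173, 0.054 ])]
```

```bash
python3 - <<'E'
from h import *
N=lambda p:(p[0]/1.42,p[1]/1.42)
S=lambda p:(p[0]/4+235,p[1]/4+130); D=lambda p:(p[0]/5+270,p[1]/5+165)
print('bar r',tri('w2',N((515,222)),'scene0',S((488,154))),tri('w2',N((515,222)),'side0',D((505,199))))
for a,n in (((477,224),'w2'),):
  for z in (.08,.09,.1,.11): print(z,at('w2',*N(a),z), at('w2',*N((438,225)),z),at('w2',*N((516,222)),z))
print('bar w1',[at('w1',*N((507,49)),z) for z in(.06,.08,.09,.1)])
save('w2','w2s',(280,40,380,170),6)
save('side0','si2',(325,190,380,245),10)
E
```

```text
bar r (array([ 0.6073, -0.0728,  0.1125]), np.float64(0.0013973230101984944)) (array([ 0.6079, -0.0722,  0.1138]), np.float64(0.00033723814760106804))
0.08 [ 0.6025 -0.0435  0.08  ] [ 0.6016 -0.0067  0.08  ] [ 0.6043 -0.0803  0.08  ]
0.09 [ 0.6036 -0.0421  0.09  ] [ 0.6028 -0.006   0.09  ] [ 0.6054 -0.0781  0.09  ]
0.1 [ 0.6047 -0.0407  0.1   ] [ 0.6039 -0.0054  0.1   ] [ 0.6065 -0.0759  0.1   ]
0.11 [ 0.6059 -0.0393  0.11  ] [ 0.605  -0.0048  0.11  ] [ 0.6076 -0.0737  0.11  ]
bar w1 [array([ 0.6175, -0.0506,  0.06  ]), array([ 0.6133, -0.047 ,  0.08  ]), array([ 0.6112, -0.0452,  0.09  ]), array([ 0.6092, -0.0434,  0.1   ])]
```

View pics/w2s.png

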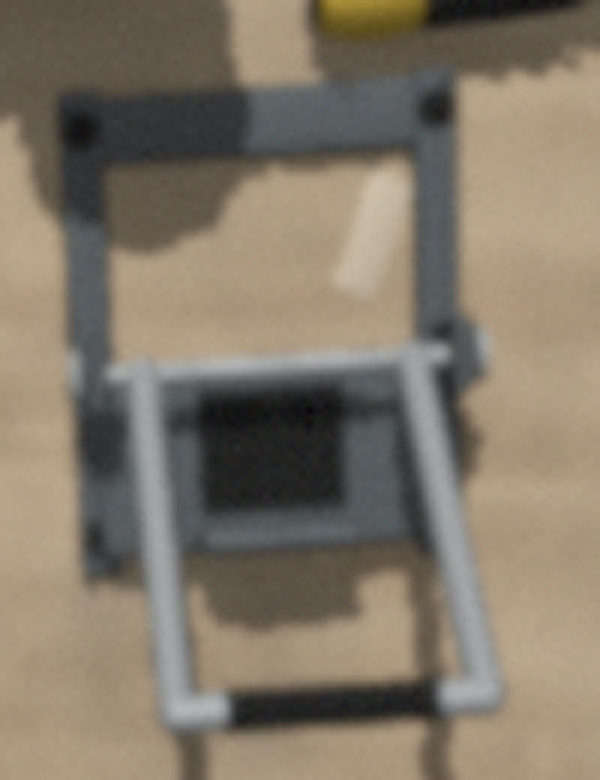

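View pics/si2.png

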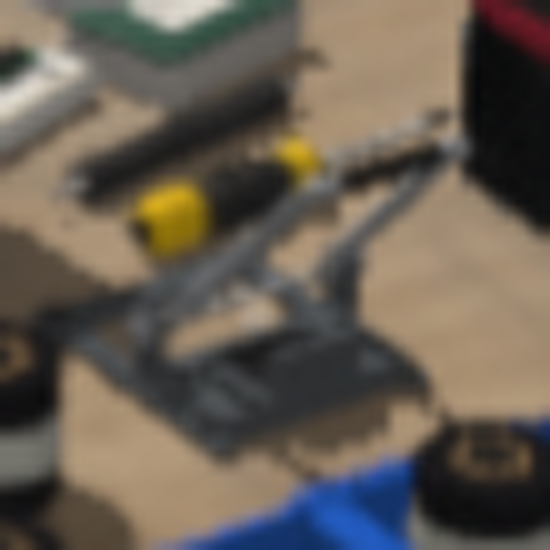

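The crops show the hinge axis at about (278,362) in the w2 crop, the bar's middle at (335,705), and the backrest already part-way up. I'll solve for the angle using the 110 mm radius.

```bash
python3 - <<'E'
from h import *
from scipy.optimize import brentq
C=lambda p:(p[0]/6+280,p[1]/6+40)
h=at('w2',*C((278,362)),.03); hl=at('w2',*C((75,372)),.03); hr=at('w2',*C((485,352)),.03)
print(h,hl,hr)
for z in np.arange(.05,.135,.01):
    b=at('w2',*C((335,705)),z); print(z.round(3),b,np.linalg.norm(b-h).round(4), np.degrees(np.arctan2(z-.03,np.linalg.norm((b-h)[:2]))).round(1))
print('tray',at('w2',*C((270,540)),.014), 'frame',[at('w2',*C(p),.006) for p in((62,97),(455,75),(90,575))])
print('front bar w2 width',[np.linalg.norm(at('w2',*C((165,715)),z)-at('w2',*C((500,695)),z)).round(4) for z in(.09,.1,.11,.12)])
E
```

```text
[ 0.6782 -0.0341  0.03  ] [0.676  0.0141 0.03  ] [ 0.6805 -0.0831  0.03  ]
0.05 [ 0.5995 -0.0476  0.05  ] 0.0823 14.1
0.06 [ 0.6006 -0.0462  0.06  ] 0.0841 20.9
0.07 [ 0.6017 -0.0448  0.07  ] 0.087 27.4
0.08 [ 0.6028 -0.0434  0.08  ] 0.0909 33.4
0.09 [ 0.6039 -0.042   0.09  ] 0.0958 38.8
0.1 [ 0.6051 -0.0406  0.1   ] 0.1014 43.6
0.11 [ 0.6062 -0.0392  0.11  ] 0.1077 47.9
0.12 [ 0.6073 -0.0378  0.12  ] 0.1146 51.7
0.13 [ 0.6084 -0.0364  0.13  ] 0.122 55.1
tray [ 0.6365 -0.035   0.014 ] frame [array([0.7404, 0.017 , 0.006 ]), array([ 0.7452, -0.0775,  0.006 ]), array([0.6276, 0.0097, 0.006 ])]
front bar w2 width [np.float64(0.0733), np.float64(0.0717), np.float64(0.0701), np.float64(0.0686)]
```

Emit:
{"api": "step_arm", "payload": {"rows": [5,15,0,-7,1,10,30,0,-14,1,15,45,0,-21,1,21,61,0,-28,1,21,61,0,-35,1]}}

```text
t: 2.75
tool_pos: [0.601, -0.04, 0.3961]
tcp_rot: [0.953, 0.302, -0.001, 0.0]
ft_force: [0.5, -0.7, 0.3]
grip_width: 0.0922
grip_force: 0.0
```

Emit:
{"api": "step_arm", "payload": {"rows": [0,0,20,-7,1,0,0,40,-14,1,0,0,60,-21,1,0,0,80,-28,1,0,0,100,-35,1]}}

```text
t: 3.17
tool_pos: [0.6, -0.0372, 0.296]
tcp_rot: [0.818, 0.575, -0.0, -0.0]
ft_force: [-0.3, -0.1, 1.0]
grip_width: 0.092
grip_force: 0.0
```

Emit:
{"api": "step_arm", "payload": {"rows": [0,0,20,-7,1,0,0,40,-14,1,0,0,60,-21,1,0,0,75,-23,1,0,0,75,-23,1]}}

```text
t: 3.58
tool_pos: [0.5986, -0.0369, 0.2185]
tcp_rot: [0.688, 0.725, -0.002, -0.003]
ft_force: [-0.6, 0.3, -0.1]
grip_width: 0.0918
grip_force: 0.0
```

```bash
python3 - <<'E'
from h import *
s=ctrl.get_state(); print(s['t'],s['tool_pos'],s['joints'].round(2)); print(R.from_quat(s["tcp_rot"]).as_matrix().round(3))
shot('wrist','w3',scale=1.42)
shot('side','si3')
print(proj('w3',[[.606,-.039,.11],[.678,-.034,.03],s['tool_pos']]))
E
```

```text
3.5833 [ 0.59859285 -0.03686645  0.21849226] [-0.19  0.49  1.31 -0.    1.35 -0.24]
[[-0.052  0.999 -0.007]
 [ 0.999  0.052  0.001]
 [ 0.001 -0.007 -1.   ]]
[[295.9 213.1]
 [366.3 191.1]
 [285.2 266.7]]
```

View pics/w3.png

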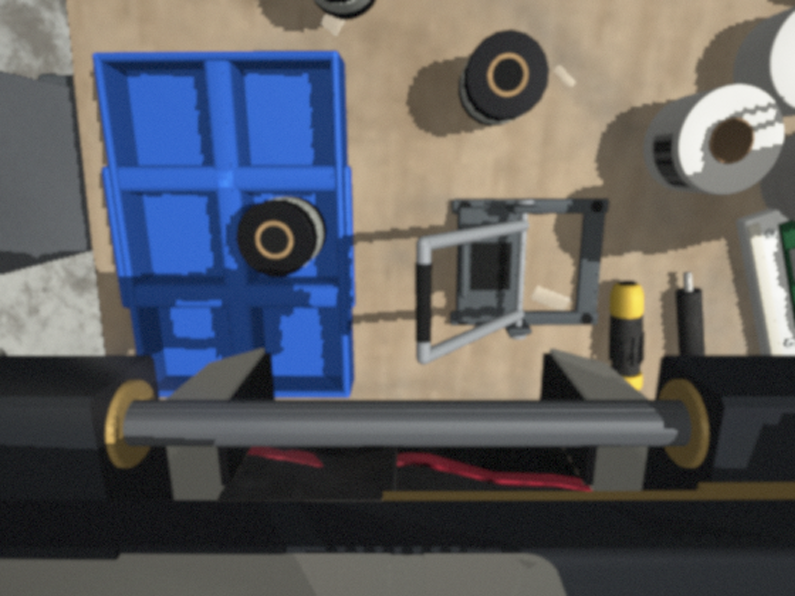

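The wrist view shows the bar centred at (424,301), where I predicted (420,303). I'll triangulate it with w2.

```bash
python3 - <<'E'
from h import *
b=tri('w2',(335.8,157.5),'w3',(424/1.42,301/1.42)); print(b)
print(tri('w2',(335.8,157.5),'w3',(424/1.42,301/1.42)), tri('w2',(362,157),'w3',(427/1.42,356/1.42)), tri('w2',(309.5,159),'w3',(425/1.42,242/1.42)))
h=tri('w2',(326.3,100.3),'w3',(523/1.42,268/1.42));print(h)
print(rel([b[0][0],b[0][1],b[0][2]-.019]))
E
```

```text
(array([ 0.6072, -0.0378,  0.1137]), np.float64(0.0020607052963051))
(array([ 0.6072, -0.0378,  0.1137]), np.float64(0.0020607052963051)) (array([ 0.6096, -0.0682,  0.1199]), np.float64(0.004696644707970258)) (array([ 0.6058, -0.0047,  0.1191]), np.float64(0.0017989213748575096))
(array([ 0.6787, -0.0324,  0.0323]), np.float64(0.0029273051890848895))
[ -1.1   6.4 127.5]
```

Emit:
{"api": "step_arm", "payload": {"rows": [0,0,25,0,1,0,0,50,0,1,0,0,75,0,1,0,0,100,0,1,0,0,105,0,1]}}

```text
t: 4.1
tool_pos: [0.6, -0.0364, 0.1144]
tcp_rot: [0.689, 0.725, -0.001, -0.002]
ft_force: [0.5, 0.7, 0.5]
grip_width: 0.092
grip_force: 0.0
```

Emit:
{"api": "step_arm", "payload": {"rows": [0,0,0,0,1,0,0,0,0,1,0,0,0,0,1,0,0,0,0,1,0,0,0,0,1]}}

```text
t: 4.52
tool_pos: [0.6025, -0.0365, 0.1182]
tcp_rot: [0.689, 0.725, 0.001, 0.001]
ft_force: [-0.5, -0.7, 0.1]
grip_width: 0.0918
grip_force: 0.0
```

Emit:
{"api": "step_arm", "payload": {"rows": [-1,2,10,0,1,-1,4,20,0,1,-1,4.5,24,0,1,-1,4.5,24,0,1,-1,4.5,24,0,1], "grip_force": 10}}

```text
t: 4.93
tool_pos: [0.606, -0.0371, 0.0918]
tcp_rot: [0.689, 0.725, -0.0, -0.001]
ft_force: [-0.3, 0.2, 0.2]
grip_width: 0.0919
grip_force: 0.0
```

Emit:
{"api": "step_arm", "payload": {"rows": [0,0,0,0,0.3,0,0,0,0,0,0,0,0,0,0,0,0,0,0,0,0,0,0,0,0]}}

```text
t: 5.35
tool_pos: [0.6064, -0.0372, 0.093]
tcp_rot: [0.689, 0.725, 0.0, 0.0]
ft_force: [-0.4, 0.2, 0.7]
grip_width: 0.0629
grip_force: 0.0
```

Emit:
{"api": "step_arm", "payload": {"rows": [0,0,0,0,0,0,0,0,0,0,0,0,0,0,0,0,0,0,0,0,0,0,0,0,0]}}

```text
t: 5.77
tool_pos: [0.6063, -0.0371, 0.0927]
tcp_rot: [0.689, 0.725, -0.0, 0.0]
ft_force: [-0.4, 0.2, 0.2]
grip_width: 0.0297
grip_force: 0.0
```

Emit:
{"api": "step_arm", "payload": {"rows": [0,0,0,0,0,0,0,0,0,0,0,0,0,0,0,0,0,0,0,0,0,0,0,0,0]}}

```text
t: 6.18
tool_pos: [0.6064, -0.0371, 0.0927]
tcp_rot: [0.689, 0.725, 0.0, 0.0]
ft_force: [-0.2, 0.5, -1.2]
grip_width: 0.0075
grip_force: 10.0
```

```bash
python3 - <<'E'
from h import *
s=ctrl.get_state(); print(s)
shot('wrist','w4'); 
# arc plan: bar at angle a from front-level; hinge H
H=np.array([.678,.031]); 
p=np.array([s['tool_pos'][0],s['tool_pos'][2]+.019])
d=p-H; r=np.linalg.norm(d); a0=np.degrees(np.arctan2(d[1],-d[0])); print('r',r,a0)
for r in (r,.11):
  for a in np.arange(a0,114,5): 
    q=H+r*np.array([-np.cos(np.radians(a)),np.sin(np.radians(a))]); print(a.round(0),((q-p)*1000).round(1),end=' ')
  print()
E
```

```text
{'t': 6.1833, 'joints': array([-1.87206273e-01,  6.17921512e-01,  1.45919679e+00, -2.17892919e-05,
        1.06424683e+00, -2.39102044e-01]), 'dq': array([-1.32399953e-03, -5.20423650e-05, -3.21333733e-05, -1.18851389e-03,
        3.82126759e-04,  8.44115669e-04]), 'joint_torque': array([-7.82110495e-02, -5.43133950e+01, -2.14469022e+01,  1.85236410e-02,
        3.16345068e-01,  2.11705343e-02]), 'tool_pos': array([ 0.60644443, -0.0371229 ,  0.09265656]), 'tcp_rot': array([6.88519046e-01, 7.25218251e-01, 5.35955248e-05, 1.00798229e-04]), 'ft_force': array([-0.16169661,  0.53493249, -1.16710847]), 'torque': array([ 0.01361184, -0.26329228,  0.00117274]), 'grip_force': 9.999201893806458, 'grip_width': 0.007464826039887964}
r 0.10782244814716488 48.42172314932078
48.0 [0. 0.] 53.0 [7.3 5.9] 58.0 [15.1 11.2] 63.0 [23.3 15.8] 68.0 [31.9 19.6] 73.0 [40.8 22.7] 78.0 [49.9 25. ] 83.0 [59.2 26.5] 88.0 [68.6 27.1] 93.0 [78. 27.] 98.0 [87.3 26. ] 103.0 [96.6 24.2] 108.0 [105.6  21.6] 113.0 [114.4  18.3] 
48.0 [-1.4  1.6] 53.0 [6.  7.7] 58.0 [14.  13.1] 63.0 [22.3 17.7] 68.0 [31.1 21.6] 73.0 [40.2 24.8] 78.0 [49.5 27.1] 83.0 [59.  28.6] 88.0 [68.5 29.3] 93.0 [78.1 29.1] 98.0 [87.7 28.2] 103.0 [97.1 26.3] 108.0 [106.3  23.7] 113.0 [115.3  20.3]
```

Emit:
{"api": "step_arm", "payload": {"rows": [0,7,-6.5,0,0,0,15,-12,0,0,0,23,-16.5,0,0,0,31.5,-20.5,0,0,0,40.5,-23.5,0,0]}}

```text
t: 6.65
tool_pos: [0.6461, -0.0348, 0.1157]
tcp_rot: [0.689, 0.725, -0.001, -0.001]
ft_force: [-1.7, -0.1, -1.0]
grip_width: 0.0076
grip_force: 10.0
```

Emit:
{"api": "step_arm", "payload": {"rows": [0,9,-2.4,0,0,0,18.4,-4,0,0,0,28,-4.7,0,0,0,37.5,-4.7,0,0,0,47,-3.7,0,0]}}

```text
t: 7.07
tool_pos: [0.6937, -0.0322, 0.1202]
tcp_rot: [0.688, 0.725, -0.0, -0.001]
ft_force: [-1.2, 2.0, 1.4]
grip_width: 0.007
grip_force: 10.0
```

Emit:
{"api": "step_arm", "payload": {"rows": [0,5,1,0,0,0,10,2,0,0,0,15,3.5,0,0,0,19,4.7,0,0,0,22,6,0,0]}}

```text
t: 7.48
tool_pos: [0.7155, -0.0311, 0.1138]
tcp_rot: [0.688, 0.725, -0.0, -0.001]
ft_force: [-14.7, 1.5, 12.8]
grip_width: 0.0073
grip_force: 10.0
```

Emit:
{"api": "step_arm", "payload": {"rows": [0,1,0.5,0,0,0,2,0.9,0,0,0,3,1.3,0,0,0,4,1.7,0,0,0,4,1.7,0,0]}}

```text
t: 7.9
tool_pos: [0.7161, -0.0312, 0.1135]
tcp_rot: [0.688, 0.725, -0.003, -0.003]
ft_force: [-20.5, 2.3, 15.9]
grip_width: 0.0087
grip_force: 10.0
```

Emit:
{"api": "step_arm", "payload": {"rows": [0,-3,-1,0,0.2,0,-3,-1,0,0.4,0,-3,-1,0,0.5,0,-3,-1,0,0.5,0,-3,-1,0,0.5]}}

```text
t: 8.32
tool_pos: [0.7169, -0.0316, 0.1128]
tcp_rot: [0.689, 0.725, -0.0, 0.0]
ft_force: [-0.1, 0.1, 1.2]
grip_width: 0.0373
grip_force: 0.0
```

Emit:
{"api": "step_arm", "payload": {"rows": [0,0,-20,0,0.5,0,0,-50,0,0.7,0,0,-90,0,1,0,0,-130,0,1,0,0,-140,0,1]}}

```text
t: 8.73
tool_pos: [0.7189, -0.0317, 0.2613]
tcp_rot: [0.689, 0.725, 0.003, 0.005]
ft_force: [0.1, -0.1, 1.1]
grip_width: 0.0677
grip_force: 0.0
```

Emit:
{"api": "step_arm", "payload": {"rows": [35,0,0,2,1,70,-10,0,4,1,105,-20,0,6,1,140,-30,0,8.7,1,175,-40,0,8.7,1]}}

```text
t: 9.15
tool_pos: [0.6672, 0.1427, 0.2529]
tcp_rot: [0.743, 0.67, 0.0, 0.0]
ft_force: [1.3, 0.7, 0.3]
grip_width: 0.0914
grip_force: 0.0
```

```bash
python3 - <<'E'
from h import *
s=ctrl.get_state(); print(s['t'],s['tool_pos'],s['joints'].round(2)); print(R.from_quat(s["tcp_rot"]).as_matrix().round(3))
shot('wrist','w5',scale=1.42)
shot('side','si5'); shot('scene','sc5')
print(rel([.645,.2135,.25]))
E
```

```text
9.15 [0.6672064  0.14266571 0.25290298] [ 0.1   0.63  0.97 -0.    1.54  0.2 ]
[[ 0.103  0.995  0.   ]
 [ 0.995 -0.103 -0.   ]
 [-0.     0.    -1.   ]]
[ 66.8 -28.5   3.4]
```

View pics/w5.png

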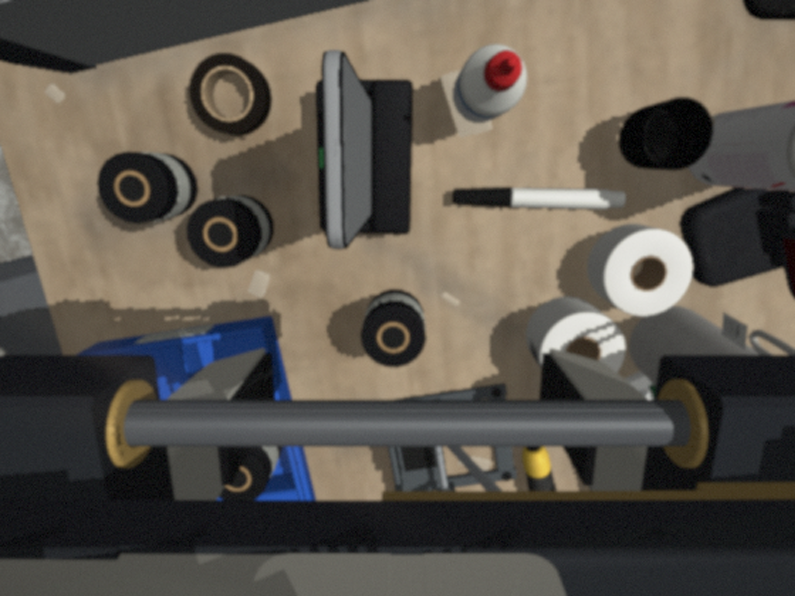

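The phone's top edge runs (334,53)–(338,246) in the wrist view, with the dock behind it. The backrest is up on the stand.

```bash
python3 - <<'E'
from h import *
n=lambda *p:at('w5',p[0]/1.42,p[1]/1.42,.19)
a,b=n(333,53),n(338,246); print(a,b,np.linalg.norm(a-b),np.arctan2((a-b)[0],(a-b)[1]),(a+b)/2, n(326,150),n(347,150))
m=(a+b)/2; print(rel([m[0],m[1],.16]))
N=lambda p:at('w5',p[0]/1.42,p[1]/1.42,.054)
print([N(p) for p in[(394,337),(220,234),(132,188)]])
E
```

```text
[0.6498 0.2599 0.19  ] [0.641  0.1816 0.19  ] 0.07879295653800536 0.1119186080311783 [0.6454  0.22075 0.19   ] [0.6415 0.2228 0.19  ] [0.6504 0.2219 0.19  ]
[ 74.  -28.8  93.4]
[array([0.6526, 0.0895, 0.054 ]), array([0.537 , 0.1798, 0.054 ]), array([0.4818, 0.218 , 0.054 ])]
```

```bash
python3 - <<'E'
from h import *
print(tri('w2',(78/1.42,180/1.42),'w5',(333/1.42,53/1.42)))
print(tri('sc5' if 0 else 'scene0',(243/4+235,229/4+130),'w5',(338/1.42,246/1.42)))
print(tri('side0',(160/5+270,168/5+165),'w5',(338/1.42,246/1.42)))
E
```

```text
(array([0.6477, 0.2619, 0.1818]), np.float64(0.002226001381016878))
(array([0.6393, 0.1798, 0.1836]), np.float64(0.002236200211711291))
(array([0.6396, 0.1796, 0.1848]), np.float64(0.0028084407970047345))
```

Emit:
{"api": "step_arm", "payload": {"rows": [30,-11,0,0,1,60,-22,0,0,1,75,-29,0,0,1,75,-29,0,0,1,75,-29,0,0,1]}}

```text
t: 9.72
tool_pos: [0.6466, 0.2185, 0.253]
tcp_rot: [0.741, 0.671, -0.0, 0.0]
ft_force: [0.4, -0.7, -0.0]
grip_width: 0.0918
grip_force: 0.0
```

Emit:
{"api": "step_arm", "payload": {"rows": [0,0,0,0,1,0,0,0,0,1,0,0,0,0,1,0,0,0,0,1,0,0,0,0,1]}}

```text
t: 10.13
tool_pos: [0.6466, 0.218, 0.2532]
tcp_rot: [0.742, 0.671, -0.0, 0.0]
ft_force: [-0.5, -0.6, -0.4]
grip_width: 0.0917
grip_force: 0.0
```

Emit:
{"api": "step_arm", "payload": {"rows": [2.5,-1.5,20,0,1,2.5,-1.5,45,0,1,2.5,-1.5,70,0,0.8,2.5,-1.5,88,0,0.6,2.5,-1.5,93,0,0.5], "grip_force": 20}}

```text
t: 10.55
tool_pos: [0.6434, 0.2208, 0.1564]
tcp_rot: [0.742, 0.671, -0.003, -0.001]
ft_force: [-0.4, 0.3, -0.3]
grip_width: 0.0764
grip_force: 0.0
```

Emit:
{"api": "step_arm", "payload": {"rows": [0,0,0,0,0.2,0,0,0,0,0,0,0,0,0,0,0,0,0,0,0,0,0,0,0,0]}}

```text
t: 10.97
tool_pos: [0.6456, 0.2216, 0.1616]
tcp_rot: [0.742, 0.671, 0.001, 0.001]
ft_force: [0.3, -0.3, -0.1]
grip_width: 0.0433
grip_force: 0.0
```

Emit:
{"api": "step_arm", "payload": {"rows": [0,0,0,0,0,0,0,0,0,0,0,0,0,0,0,0,0,0,0,0,0,0,0,0,0]}}

```text
t: 11.38
tool_pos: [0.645, 0.2215, 0.1602]
tcp_rot: [0.742, 0.671, -0.0, 0.0]
ft_force: [-0.8, 0.1, 0.2]
grip_width: 0.0094
grip_force: 0.0
```

Emit:
{"api": "step_arm", "payload": {"rows": [0,0,0,0,0,0,0,0,0,0,0,0,0,0,0,0,0,0,0,0,0,0,0,0,0]}}

```text
t: 11.8
tool_pos: [0.645, 0.2215, 0.1602]
tcp_rot: [0.742, 0.671, -0.0, -0.0]
ft_force: [-0.7, -0.6, 0.5]
grip_width: 0.0081
grip_force: 20.0
```

Emit:
{"api": "step_arm", "payload": {"rows": [0,0,-15,0,0,0,0,-40,0,0,0,0,-70,0,0,0,0,-100,0,0,0,0,-115,0,0]}}

```text
t: 12.22
tool_pos: [0.646, 0.2216, 0.2792]
tcp_rot: [0.742, 0.671, 0.002, 0.001]
ft_force: [-0.4, 0.4, -1.6]
grip_width: 0.0082
grip_force: 20.0
```

Emit:
{"api": "step_arm", "payload": {"rows": [-25,4,0,0,0,-60,11,0,0,0,-95,17,0,0,0,-130,23,0,0,0,-165,29,0,0,0]}}

```text
t: 12.63
tool_pos: [0.6572, 0.0529, 0.2747]
tcp_rot: [0.741, 0.671, -0.0, -0.0]
ft_force: [-0.1, -0.1, -2.2]
grip_width: 0.0079
grip_force: 20.0
```

Emit:
{"api": "step_arm", "payload": {"rows": [-30,5,0,-2.5,0,-55,10,0,-5,0,-75,13,0,-7.5,0,-87,16,0,-8.8,0,-87,16,0,-8.8,0]}}

```text
t: 13.05
tool_pos: [0.6647, -0.0371, 0.2744]
tcp_rot: [0.689, 0.725, -0.001, 0.0]
ft_force: [-0.1, 0.3, -2.0]
grip_width: 0.0083
grip_force: 20.0
```

Emit:
{"api": "step_arm", "payload": {"rows": [0,0,0,0,0,0,0,0,0,0,0,0,0,0,0,0,0,0,0,0,0,0,0,0,0]}}

```text
t: 13.47
tool_pos: [0.6647, -0.0328, 0.2753]
tcp_rot: [0.687, 0.726, 0.0, 0.0]
ft_force: [-0.2, 0.3, -2.4]
grip_width: 0.0081
grip_force: 20.0
```

```bash
python3 - <<'E'
from h import *
s=ctrl.get_state(); print(s['t'],s['tool_pos'],s['grip_width'],s['ft_force']); print(R.from_quat(s["tcp_rot"]).as_matrix().round(3))
shot('scene','sc6',(230,90,400,230),4.4)
shot('side','si6'); shot('wrist','w6')
print(rel([.6637,-.034,.166]))
E
```

```text
13.4667 [ 0.66468175 -0.03278308  0.27529742] 0.008060923652281754 [-0.17660391  0.31734229 -2.38045734]
[[-0.055  0.999  0.   ]
 [ 0.999  0.055 -0.   ]
 [-0.     0.    -1.   ]]
[ -0.6  -1.  109.3]
```

View pics/sc6.png

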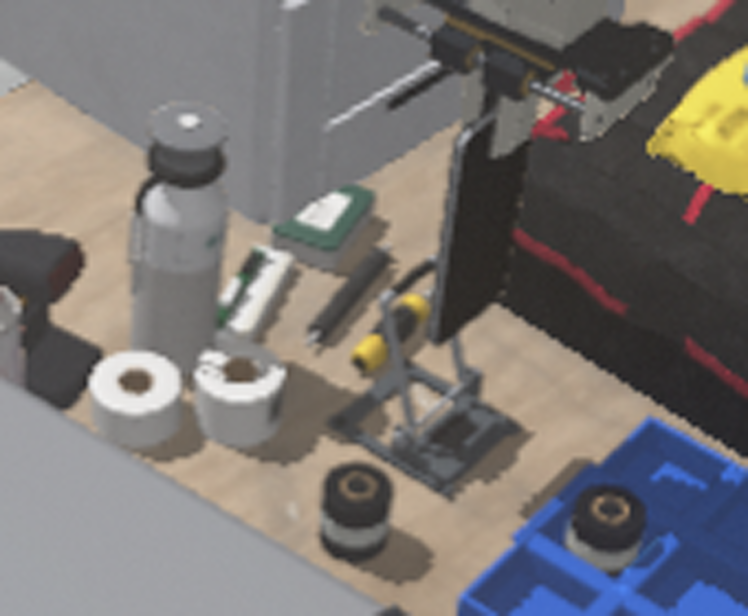

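The phone hangs upright with its screen to the front, just ahead of the raised backrest. Next I lower it.

Emit:
{"api": "step_arm", "payload": {"rows": [-0.6,-1,20,0,0,-0.6,-1,45,0,0,-0.6,-1,70,0,0,-0.6,-1,90,0,0,-0.6,-1,100,0,0]}}

```text
t: 14.03
tool_pos: [0.6624, -0.0341, 0.1721]
tcp_rot: [0.688, 0.726, -0.001, -0.002]
ft_force: [-0.4, 0.4, -2.4]
grip_width: 0.0082
grip_force: 20.0
```

Emit:
{"api": "step_arm", "payload": {"rows": [0,0,2,0,0,0,0,4,0,0,0,0,6,0,0,0,0,8,0,0,0,0,8,0,0]}}

```text
t: 14.45
tool_pos: [0.6641, -0.0345, 0.168]
tcp_rot: [0.688, 0.726, 0.0, 0.001]
ft_force: [-0.1, -0.4, -2.3]
grip_width: 0.0082
grip_force: 20.0
```

Emit:
{"api": "step_arm", "payload": {"rows": [0,0,1,0,0,0,0,1,0,0,0,0,2,0,0,0,0,2,0,0,0,0,2,0,0]}}

```text
t: 14.87
tool_pos: [0.6637, -0.0345, 0.1652]
tcp_rot: [0.688, 0.726, -0.0, 0.0]
ft_force: [-0.4, 0.5, -2.2]
grip_width: 0.0083
grip_force: 20.0
```

Emit:
{"api": "step_arm", "payload": {"rows": [0,0,0.5,0,0,0,0,1,0,0,0,0,1.5,0,0,0,0,1.5,0,0,0,0,1.5,0,0]}}

```text
t: 15.28
tool_pos: [0.6639, -0.0343, 0.1643]
tcp_rot: [0.688, 0.726, 0.0, 0.0]
ft_force: [-0.7, 0.4, 2.5]
grip_width: 0.0082
grip_force: 20.0
```

Emit:
{"api": "step_arm", "payload": {"rows": [0,0,0.5,0,0,0,0,1,0,0,0,0,1,0,0,0,0,1,0,0,0,0,1,0,0]}}

```text
t: 15.7
tool_pos: [0.6641, -0.0342, 0.1643]
tcp_rot: [0.688, 0.726, 0.001, 0.001]
ft_force: [-1.7, 1.3, 8.2]
grip_width: 0.0082
grip_force: 20.0
```

Emit:
{"api": "step_arm", "payload": {"rows": [0,0,-1,0,0,0,0,-1,0,0,0,0,-1,0,0.1,0,0,-1,0,0.2,0,0,-1,0,0.37]}}

```text
t: 16.12
tool_pos: [0.6636, -0.0345, 0.1632]
tcp_rot: [0.688, 0.726, -0.0, -0.0]
ft_force: [0.8, 1.0, -0.1]
grip_width: 0.0182
grip_force: 0.0
```

Emit:
{"api": "step_arm", "payload": {"rows": [0,3,0,0,0.37,0,6,0,0,0.37,0,9,0,0,0.37,0,13,0,0,0.37,0,17,0,0,0.37]}}

```text
t: 16.53
tool_pos: [0.6812, -0.0335, 0.1636]
tcp_rot: [0.688, 0.726, -0.0, 0.0]
ft_force: [0.3, -0.2, 0.7]
grip_width: 0.0336
grip_force: 0.0
```

Emit:
{"api": "step_arm", "payload": {"rows": [0,5,0,0,0.37,0,10,0,0,0.37,0,15,0,0,0.37,0,20,0,0,0.37,0,25,0,0,0.37]}}

```text
t: 16.95
tool_pos: [0.7063, -0.0321, 0.1637]
tcp_rot: [0.688, 0.726, 0.0, 0.0]
ft_force: [0.3, 0.5, -0.2]
grip_width: 0.0341
grip_force: 0.1
```

```bash
python3 - <<'E'
from h import *
s=ctrl.get_state(); print(s['t'],s['tool_pos'],s['grip_width'],s['ft_force'])
_,a=shot('scene','sc7'); _,b=shot('side','si7')
A=cv2.resize(a[85:225,270:390],None,fx=3.4,fy=3.4); B=cv2.resize(b[130:270,300:420],None,fx=3.4,fy=3.4)
cv2.imwrite('pics/c7.png',np.hstack([A,B])[:,:760,::-1])
E
```

```text
16.95 [ 0.7062623  -0.03213315  0.16365998] 0.0340653731295032 [ 0.31680453  0.52407382 -0.1886852 ]
```

View pics/c7.png

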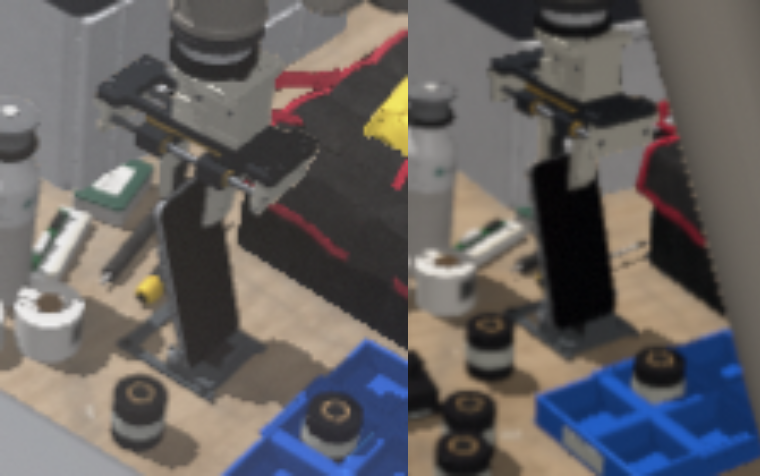

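The phone is tipping back with its foot in the tray. I'll go on slowly.

Emit:
{"api": "step_arm", "payload": {"rows": [0,4,0,0,0.37,0,8,0,0,0.37,0,12,0,0,0.37,0,16,0,0,0.37,0,19,0,0,0.37]}}

```text
t: 17.47
tool_pos: [0.7251, -0.0312, 0.1637]
tcp_rot: [0.688, 0.726, 0.0, 0.0]
ft_force: [0.1, -0.2, -1.0]
grip_width: 0.0341
grip_force: 0.0
```

Emit:
{"api": "step_arm", "payload": {"rows": [0,1.5,0,0,0.37,0,3,0,0,0.37,0,4.5,0,0,0.37,0,6,0,0,0.37,0,7,0,0,0.37]}}

```text
t: 17.88
tool_pos: [0.7313, -0.0308, 0.1635]
tcp_rot: [0.688, 0.726, -0.0, -0.0]
ft_force: [-3.3, -0.7, -0.1]
grip_width: 0.0339
grip_force: 1.9
```

Emit:
{"api": "step_arm", "payload": {"rows": [0,-2,0,0,0.37,0,-4,0,0,0.37,0,-6,0,0,0.37,0,-6,0,0,0.37,0,-6,0,0,0.37]}}

```text
t: 18.3
tool_pos: [0.7256, -0.0312, 0.164]
tcp_rot: [0.688, 0.726, 0.0, 0.0]
ft_force: [-0.4, -0.3, -0.2]
grip_width: 0.0339
grip_force: 0.0
```

Emit:
{"api": "step_arm", "payload": {"rows": [0,0,-10,0,0.37,0,0,-30,0,0.37,0,0,-65,0,0.37,0,0,-100,0,0.6,0,0,-130,0,1]}}

```text
t: 18.72
tool_pos: [0.7256, -0.0311, 0.2973]
tcp_rot: [0.688, 0.726, 0.001, 0.001]
ft_force: [1.6, 0.2, 0.2]
grip_width: 0.0431
grip_force: 0.0
```

Emit:
{"api": "step_arm", "payload": {"rows": [20,-30,0,0,1,40,-60,0,0,1,60,-90,0,0,1,80,-120,0,0,1,100,-150,0,0,1]}}

```text
t: 19.13
tool_pos: [0.5689, 0.0614, 0.2946]
tcp_rot: [0.688, 0.726, 0.0, 0.0]
ft_force: [0.1, 0.7, -0.2]
grip_width: 0.0757
grip_force: 0.0
```

```bash
python3 - <<'E'
from h import *
s=ctrl.get_state(); print(s['t'],s['tool_pos'],s['grip_width'],s['joints'].round(2))
shot('wrist','w8'); _,a=shot('scene','sc8'); _,b=shot('side','si8')
A=cv2.resize(np.load('pics/w8.npy')[:280],None,fx=.9,fy=.9)[:,:500]; B=cv2.resize(b[130:270,300:400],None,fx=1.8,fy=1.8)
B=cv2.resize(B,None,fx=252/B.shape[0],fy=252/B.shape[0]); cv2.imwrite('pics/c8.png',cv2.resize(np.hstack([A,B]),None,fx=1.17,fy=1.17)[:,:,::-1]); print(A.shape,B.shape)
E
```

```text
19.1333 [0.56893926 0.06140625 0.29459795] 0.07571067246816239 [-0.03  0.39  1.27  0.    1.48 -0.08]
(252, 500, 3) (252, 180, 3)
```

View pics/c8.png

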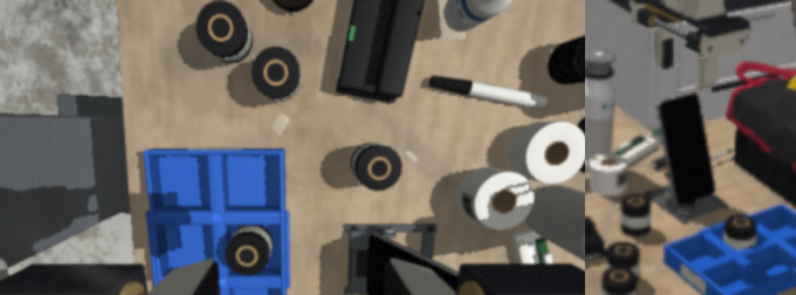

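The phone leans on the stand. In the wrist view the ribbon cores are at (222,37), (275,73) and (379,168), and the caddy is at lower left.

```bash
python3 - <<'E'
from h import *
k=.9*1.17
n=lambda p,z:at('w8',p[0]/k,p[1]/k,z)
for p in[(379,168),(275,73),(222,37)]: print(n(p,.054))
print('rib4',n((247,256),.058)); print('cad',[n(p,.034) for p in[(145,151),(284,150),(289,212),(147,212)]], 'rib',n((215,212),.033))
print(rel([.652,.0885,.15]))
E
```

```text
[0.6515 0.0898 0.054 ]
[0.5366 0.1791 0.054 ]
[0.4833 0.2096 0.054 ]
rib4 [ 0.512  -0.0166  0.058 ]
cad [array([0.3931, 0.0926, 0.034 ]), array([0.548 , 0.1019, 0.034 ]), array([0.5567, 0.0313, 0.034 ]), array([0.3915, 0.0225, 0.034 ])] rib [0.4705 0.0265 0.033 ]
[ 21.8  84.1 145.7]
```

Emit:
{"api": "step_arm", "payload": {"rows": [6,21,25,0,1,12,42,50,0,1,18,63,75,0,1,22,83,100,0,1,22,83,110,0,1], "grip_force": 20}}

```text
t: 19.7
tool_pos: [0.6545, 0.087, 0.1789]
tcp_rot: [0.688, 0.726, -0.001, -0.001]
ft_force: [-1.1, -0.5, 0.0]
grip_width: 0.0917
grip_force: 0.0
```

Emit:
{"api": "step_arm", "payload": {"rows": [0,0,0,0,1,0,0,0,0,1,0,0,0,0,1,0,0,0,0,1,0,0,0,0,1]}}

```text
t: 20.12
tool_pos: [0.6526, 0.0869, 0.1858]
tcp_rot: [0.688, 0.726, 0.001, 0.001]
ft_force: [0.1, 0.2, -0.3]
grip_width: 0.0921
grip_force: 0.0
```

```bash
python3 - <<'E'
from h import *
s=ctrl.get_state(); print(s['tool_pos']); print(rel([.6515,.0892,.036]), R.from_quat(s["tcp_rot"]).as_matrix().round(3)[:2])
E
```

```text
[0.65257308 0.08686582 0.18582852]
[  2.4  -1.4 149.8] [[-0.053  0.999  0.003]
 [ 0.999  0.053 -0.   ]]
```

Emit:
{"api": "step_arm", "payload": {"rows": [2.4,-1.4,30,0,1,2.4,-1.4,60,0,1,2.4,-1.4,90,0,1,2.4,-1.4,115,0,1,2.4,-1.4,130,0,1]}}

```text
t: 20.53
tool_pos: [0.6494, 0.0893, 0.0518]
tcp_rot: [0.688, 0.726, -0.001, -0.001]
ft_force: [-0.4, 0.1, -0.5]
grip_width: 0.0917
grip_force: 0.0
```

Emit:
{"api": "step_arm", "payload": {"rows": [0,0,10,0,1,0,0,20,0,0.8,0,0,20,0,0.5,0,0,20,0,0.3,0,0,20,0,0.3]}}

```text
t: 20.95
tool_pos: [0.6516, 0.0894, 0.0352]
tcp_rot: [0.688, 0.726, 0.001, 0.001]
ft_force: [-0.8, 0.8, -0.1]
grip_width: 0.0698
grip_force: 0.0
```

Emit:
{"api": "step_arm", "payload": {"rows": [0,0,0,0,0.3,0,0,0,0,0.3,0,0,0,0,0.3,0,0,0,0,0.3,0,0,0,0,0.3]}}

```text
t: 21.37
tool_pos: [0.6511, 0.0894, 0.0345]
tcp_rot: [0.688, 0.726, 0.0, 0.0]
ft_force: [-0.8, -0.7, 4.3]
grip_width: 0.0494
grip_force: 20.0
```

Emit:
{"api": "step_arm", "payload": {"rows": [0,0,-15,0,0.3,0,0,-45,0,0.3,0,0,-75,0,0.3,-3,-15,-85,0,0.3,-6,-45,-85,0,0.3]}}

```text
t: 21.78
tool_pos: [0.6097, 0.0809, 0.122]
tcp_rot: [0.688, 0.726, 0.003, 0.003]
ft_force: [-0.6, -0.1, -0.8]
grip_width: 0.0497
grip_force: 20.0
```

Emit:
{"api": "step_arm", "payload": {"rows": [-3,-30,0,0,0.3,-6,-60,0,0,0.3,-12.6,-85,0,0,0.3,-12.6,-95,0,0,0.3,-12.6,-95,0,0,0.3]}}

```text
t: 22.2
tool_pos: [0.5093, 0.0632, 0.1187]
tcp_rot: [0.688, 0.726, -0.001, -0.001]
ft_force: [0.5, 0.9, -0.7]
grip_width: 0.0491
grip_force: 20.0
```

Emit:
{"api": "step_arm", "payload": {"rows": [0,0,0,0,0.3,0,0,0,0,0.3,0,0,0,0,0.3,0,0,0,0,0.3,0,0,0,0,0.3]}}

```text
t: 22.62
tool_pos: [0.5123, 0.0634, 0.1184]
tcp_rot: [0.688, 0.726, -0.0, -0.0]
ft_force: [0.8, -0.1, -2.1]
grip_width: 0.0499
grip_force: 20.0
```

```bash
python3 - <<'E'
from h import *
s=ctrl.get_state(); print(s['tool_pos'],s['grip_width'],s['ft_force']); print(rel([.5118,.0633,.040]))
shot('side','si9',(330,220,430,290),6); shot('wrist','w9')
E
```

```text
[0.51232371 0.06344864 0.11841703] 0.0498690451939888 [ 0.78749727 -0.06300927 -2.08124681]
[-0.1 -0.5 78.4]
```

View pics/si9.png

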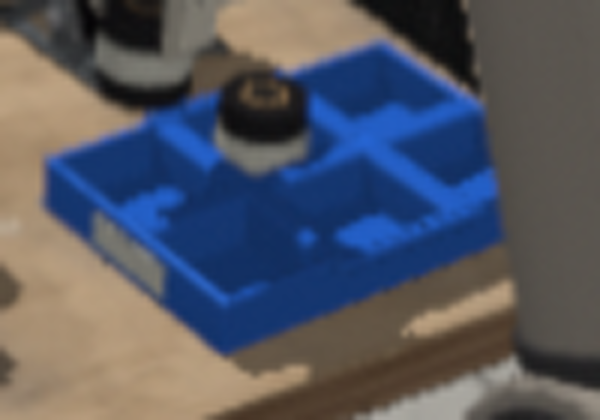

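The ribbon hangs above the empty back-left cell. I'll lower it.

Emit:
{"api": "step_arm", "payload": {"rows": [0,0,20,0,0.3,0,0,40,0,0.3,0,0,55,0,0.3,0,0,65,0,0.3,0,0,70,0,0.3]}}

```text
t: 23.13
tool_pos: [0.5113, 0.0634, 0.0474]
tcp_rot: [0.688, 0.726, -0.001, -0.001]
ft_force: [0.9, -0.1, -0.2]
grip_width: 0.0499
grip_force: 20.0
```

Emit:
{"api": "step_arm", "payload": {"rows": [0,0,3,0,0.3,0,0,6,0,0.3,0,0,8,0,0.3,0,0,8,0,0.3,0,0,8,0,0.3]}}

```text
t: 23.55
tool_pos: [0.5122, 0.0633, 0.0412]
tcp_rot: [0.688, 0.726, 0.0, 0.0]
ft_force: [-0.4, 0.3, -0.9]
grip_width: 0.0496
grip_force: 20.0
```

Emit:
{"api": "step_arm", "payload": {"rows": [0,0,1,0,0.3,0,0,2,0,0.3,0,0,2,0,0.3,0,0,2,0,0.3,0,0,2,0,0.3]}}

```text
t: 23.97
tool_pos: [0.5119, 0.0634, 0.0388]
tcp_rot: [0.688, 0.726, 0.0, 0.0]
ft_force: [0.8, 0.9, -1.8]
grip_width: 0.0495
grip_force: 20.0
```

Emit:
{"api": "step_arm", "payload": {"rows": [0,0,0,0,0.65,0,0,0,0,0.65,0,0,0,0,0.65,0,0,0,0,0.65,0,0,-5,0,0.65]}}

```text
t: 24.38
tool_pos: [0.5113, 0.0633, 0.0432]
tcp_rot: [0.688, 0.726, -0.001, -0.001]
ft_force: [-0.3, -0.2, -0.3]
grip_width: 0.0596
grip_force: 0.0
```

Emit:
{"api": "step_arm", "payload": {"rows": [0,0,-20,0,0.65,0,0,-50,0,0.8,0,0,-85,0,1,0,0,-110,-7,1,0,0,-110,-14,1]}}

```text
t: 24.8
tool_pos: [0.5149, 0.0634, 0.1596]
tcp_rot: [0.592, 0.806, 0.003, 0.004]
ft_force: [-0.4, 0.6, 0.0]
grip_width: 0.0816
grip_force: 0.0
```

```bash
python3 - <<'E'
from h import *
s=ctrl.get_state(); print(s['tool_pos'],s['grip_width'],s['ft_force'],s['joints'][5]); print(rel([.5365,.179,.15]))
shot('wrist','w10',scale=1.42)
E
```

```text
[0.51485298 0.06336603 0.15957868] 0.08163956488074843 [-0.36963131  0.56461687  0.02156858] -0.3288144601829425
[103.9  55.1   9.8]
```

View pics/w10.png

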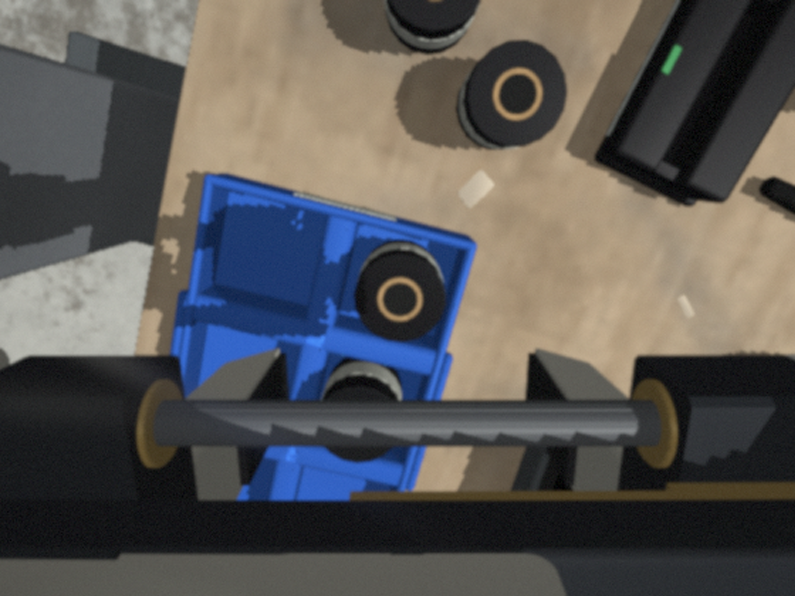

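Ribbon A stands in the back-left cell at (400,298). Ribbon B is at (518,94) and C at the top edge.

```bash
python3 - <<'E'
from h import *
b=at('w10',518/1.42,94/1.42,.054); c=at('w10',435/1.42,-2/1.42,.054); print(b,c,np.degrees(np.arctan2(*(b-c)[[1,0]])))
M=R.from_quat(ctrl.get_state()["tcp_rot"]).as_matrix(); print('tool y ang',np.degrees(np.arctan2(M[1,1],M[0,1]))); print(rel([b[0],b[1],.15]))
E
```

```text
[0.5376 0.1799 0.054 ] [0.4852 0.2077 0.054 ] -27.94748642520101
tool y ang 17.844935002377813
[103.6  58.5   7.3]
```

Emit:
{"api": "step_arm", "payload": {"rows": [30,16,0,-7,1,60,33,0,-14,1,90,49,0,-21,1,104,57,0,-28,1,104,57,0,-34,1]}}

```text
t: 25.27
tool_pos: [0.5356, 0.1828, 0.153]
tcp_rot: [0.33, 0.944, 0.0, -0.0]
ft_force: [-0.3, 0.2, 0.2]
grip_width: 0.0915
grip_force: 0.0
```

Emit:
{"api": "step_arm", "payload": {"rows": [0,0,0,-6,1,0,0,0,-6,1,0,0,0,-6,1,0,0,0,-6,1,0,0,0,-6,1]}}

```text
t: 25.68
tool_pos: [0.5357, 0.1792, 0.1536]
tcp_rot: [0.285, 0.959, -0.0, -0.0]
ft_force: [0.0, -0.7, 0.7]
grip_width: 0.0918
grip_force: 0.0
```

```bash
python3 - <<'E'
from h import *
s=ctrl.get_state(); print(s['t'],s['tool_pos'],s['joints'].round(2)); 
M=R.from_quat(s["tcp_rot"]).as_matrix(); print('tool y ang',np.degrees(np.arctan2(M[1,1],M[0,1]))); print(rel([.5372,.1795,.036]))
shot('wrist','w11'); K=proj('w11',[[.5372,.1795,.054],[.482,.214,.054]]);print(K)
E
```

```text
25.6833 [0.53572279 0.17919391 0.15357523] [ 0.19  0.48  1.52 -0.    1.14 -0.81]
tool y ang 56.88187008805295
[ -1.1   1.1 117.6]
[[287.1 213.6]
 [285.4 125.6]]
```

Emit:
{"api": "step_arm", "payload": {"rows": [-1,1,25,0,1,-1,1,50,0,1,-1,1,75,0,1,-1,1,92,0,1,-1,1,102,0,1]}}

```text
t: 26.15
tool_pos: [0.536, 0.1793, 0.0495]
tcp_rot: [0.284, 0.959, -0.001, -0.001]
ft_force: [0.6, 0.1, -0.4]
grip_width: 0.092
grip_force: 0.0
```

Emit:
{"api": "step_arm", "payload": {"rows": [0,0,8,0,1,0,0,16,0,0.8,0,0,16,0,0.5,0,0,16,0,0.3,0,0,16,0,0.3]}}

```text
t: 26.57
tool_pos: [0.5379, 0.1799, 0.0366]
tcp_rot: [0.283, 0.959, 0.0, 0.001]
ft_force: [0.0, 0.6, 0.3]
grip_width: 0.0698
grip_force: 0.0
```

Emit:
{"api": "step_arm", "payload": {"rows": [0,0,0,0,0.3,0,0,0,0,0.3,0,0,0,0,0.3,0,0,0,0,0.3,0,0,0,0,0.3]}}

```text
t: 26.98
tool_pos: [0.5375, 0.1798, 0.0362]
tcp_rot: [0.283, 0.959, 0.0, 0.0]
ft_force: [-1.5, -0.5, 3.7]
grip_width: 0.0494
grip_force: 20.0
```

Emit:
{"api": "step_arm", "payload": {"rows": [0,0,-15,0,0.3,0,0,-45,0,0.3,0,0,-75,0,0.3,2,-15,-85,0,0.3,5,-45,-85,0,0.3]}}

```text
t: 27.4
tool_pos: [0.5116, 0.1463, 0.1237]
tcp_rot: [0.282, 0.959, 0.002, 0.004]
ft_force: [0.2, -0.2, -1.3]
grip_width: 0.0494
grip_force: 20.0
```

Emit:
{"api": "step_arm", "payload": {"rows": [5,-30,0,0,0.3,10,-60,0,0,0.3,15,-90,0,0,0.3,20,-114.5,0,0,0.3,20,-114.5,0,0,0.3]}}

```text
t: 27.82
tool_pos: [0.4257, 0.0575, 0.1202]
tcp_rot: [0.284, 0.959, -0.001, -0.002]
ft_force: [-0.9, 1.2, -2.0]
grip_width: 0.0493
grip_force: 20.0
```

Emit:
{"api": "step_arm", "payload": {"rows": [0,0,0,0,0.3,0,0,0,0,0.3,0,0,0,0,0.3,0,0,0,0,0.3,0,0,0,0,0.3]}}

```text
t: 28.23
tool_pos: [0.4299, 0.06, 0.1205]
tcp_rot: [0.283, 0.959, -0.0, -0.0]
ft_force: [0.4, -0.1, -2.0]
grip_width: 0.0491
grip_force: 20.0
```

```bash
python3 - <<'E'
from h import *
s=ctrl.get_state(); print(s['tool_pos'],s['grip_width'],s['ft_force']); print(rel([.4298,.0597,.040]))
E
```

```text
[0.42988197 0.06002868 0.12053232] 0.049066994305088756 [ 0.44469735 -0.07976017 -1.98747866]
[-0.1 -0.3 80.5]
```

Emit:
{"api": "step_arm", "payload": {"rows": [0,0,20,0,0.3,0,0,40,0,0.3,0,0,55,0,0.3,0,0,65,0,0.3,0,0,70,0,0.3]}}

```text
t: 28.65
tool_pos: [0.429, 0.0599, 0.0493]
tcp_rot: [0.283, 0.959, -0.0, -0.001]
ft_force: [-0.6, 0.5, -1.5]
grip_width: 0.0497
grip_force: 20.0
```

Emit:
{"api": "step_arm", "payload": {"rows": [0,0,3,0,0.3,0,0,6,0,0.3,0,0,9.5,0,0.3,0,0,9.5,0,0.3,0,0,9.5,0,0.3]}}

```text
t: 29.07
tool_pos: [0.4297, 0.0595, 0.0414]
tcp_rot: [0.283, 0.959, 0.0, 0.0]
ft_force: [-0.3, 0.4, -0.8]
grip_width: 0.0492
grip_force: 20.0
```

Emit:
{"api": "step_arm", "payload": {"rows": [0,0,0,0,0.65,0,0,0,0,0.65,0,0,0,0,0.65,0,0,0,0,0.65,0,0,-5,0,0.65]}}

```text
t: 29.48
tool_pos: [0.4291, 0.0595, 0.0459]
tcp_rot: [0.283, 0.959, -0.0, -0.001]
ft_force: [-0.9, 1.5, -0.2]
grip_width: 0.0594
grip_force: 0.0
```

Emit:
{"api": "step_arm", "payload": {"rows": [0,0,-20,0,0.65,0,0,-50,0,0.8,0,0,-85,0,1,0,0,-110,0,1,0,0,-110,0,1]}}

```text
t: 29.9
tool_pos: [0.4324, 0.0595, 0.1613]
tcp_rot: [0.283, 0.959, 0.001, 0.005]
ft_force: [1.5, -0.2, 0.5]
grip_width: 0.0819
grip_force: 0.0
```

```bash
python3 - <<'E'
from h import *
s=ctrl.get_state(); print(s['tool_pos'],s['grip_width'],s['ft_force']); print(rel([.482,.214,.15]))
shot('wrist','w12',scale=1)
E
```

```text
[0.43236157 0.05948807 0.16127046] 0.08191505849093572 [ 1.47411564 -0.1971243   0.45169144]
[ 42.4 156.6  11.7]
```

View pics/w12.png

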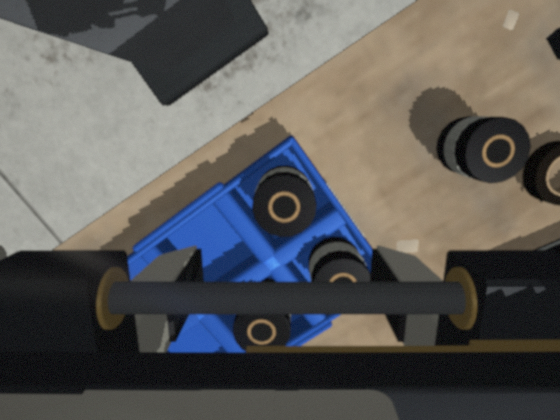

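Ribbon B stands in the front-left cell at (283,205). The last ribbon is at (499,151), and the tape is at the right edge.

```bash
python3 - <<'E'
from h import *
c=at('w12',499,151,.054); print(c, 'B in cell',at('w12',284,207,.058)); print(rel([c[0],c[1],.15]))
E
```

```text
[0.4823 0.2187 0.054 ] B in cell [0.43   0.0601 0.058 ]
[ 43.7 161.4   9.2]
```

Emit:
{"api": "step_arm", "payload": {"rows": [0,0,0,-7,1,0,0,0,-14,1,0,0,0,-21,1,0,0,0,-28,1,0,0,0,-35,1]}}

```text
t: 30.37
tool_pos: [0.4287, 0.0595, 0.1552]
tcp_rot: [-0.021, 1.0, 0.0, -0.001]
ft_force: [0.9, 0.2, -0.7]
grip_width: 0.0918
grip_force: 0.0
```

Emit:
{"api": "step_arm", "payload": {"rows": [0,0,0,-7,1,0,0,0,-14,1,0,0,0,-21,1,0,0,0,-28,1,0,0,0,-35,1]}}

```text
t: 30.78
tool_pos: [0.4287, 0.0595, 0.1552]
tcp_rot: [-0.321, 0.947, 0.0, -0.001]
ft_force: [0.1, -0.1, 0.2]
grip_width: 0.092
grip_force: 0.0
```

Emit:
{"api": "step_arm", "payload": {"rows": [0,0,0,-7,1,0,0,0,-14,1,0,0,0,-21,1,0,0,0,-28,1,0,0,0,-33,1]}}

```text
t: 31.2
tool_pos: [0.4287, 0.0595, 0.1552]
tcp_rot: [-0.577, 0.817, 0.001, -0.001]
ft_force: [0.1, -0.0, -0.7]
grip_width: 0.0918
grip_force: 0.0
```

Emit:
{"api": "step_arm", "payload": {"rows": [0,0,0,0,1,0,0,0,0,1,0,0,0,0,1,0,0,0,0,1,0,0,0,0,1]}}

```text
t: 31.62
tool_pos: [0.4294, 0.0595, 0.1561]
tcp_rot: [-0.574, 0.819, 0.0, -0.0]
ft_force: [-0.1, -0.8, -0.1]
grip_width: 0.0919
grip_force: 0.0
```

```bash
python3 - <<'E'
from h import *
s=ctrl.get_state(); print(s['tool_pos'],s['joints'].round(2)); print(rel([.482,.2165,.15]))
M=R.from_quat(s["tcp_rot"]).as_matrix(); print('tool y ang',np.degrees(np.arctan2(M[1,1],M[0,1])))
shot('scene','sc13')
E
```

```text
[0.42939849 0.05953191 0.15605463] [-0.04  0.26  1.87 -0.    1.02 -2.83]
[-165.5    4.2    6. ]
tool y ang 160.00239306183852
```

Emit:
{"api": "step_arm", "payload": {"rows": [-35,1,0,0,1,-70,2,0,0,1,-105,3,0,0,1,-140,4,0,0,1,-165,4,0,0,1]}}

```text
t: 32.08
tool_pos: [0.4825, 0.2186, 0.1562]
tcp_rot: [-0.574, 0.819, 0.0, 0.0]
ft_force: [0.6, -0.7, -0.4]
grip_width: 0.0917
grip_force: 0.0
```

Emit:
{"api": "step_arm", "payload": {"rows": [0,0,0,0,1,0,0,0,0,1,0,0,0,0,1,0,0,0,0,1,0,0,0,0,1]}}

```text
t: 32.5
tool_pos: [0.4818, 0.2149, 0.1563]
tcp_rot: [-0.573, 0.819, -0.0, -0.0]
ft_force: [0.7, -0.6, -0.4]
grip_width: 0.0919
grip_force: 0.0
```

```bash
python3 - <<'E'
from h import *
s=ctrl.get_state(); print(s['tool_pos'],s['joints'].round(2)); print(rel([.482,.2165,.036]))
_,a=shot('scene','sc14'); _,b=shot('side','si14'); shot('wrist','w14')
A=cv2.resize(a[150:290,240:390],None,fx=2.5,fy=2.5); B=cv2.resize(b[170:310,250:400],None,fx=2.5,fy=2.5)
cv2.imwrite('pics/c14.png',np.hstack([A,B])[:,:,::-1])
E
```

```text
[0.4818002  0.21493546 0.15629334] [ 0.27  0.41  1.62 -0.    1.11 -2.52]
[ -1.6   0.3 120.3]
```

View pics/c14.png

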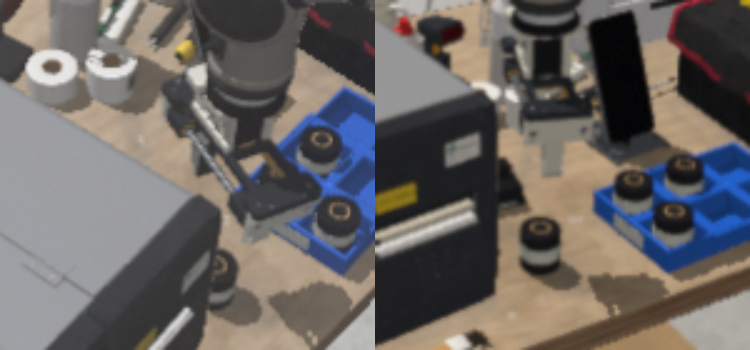

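```bash
python3 - <<'E'
from h import *
p=ctrl.get_state()['tool_pos']
for f,o in(('si14',(250,170)),('sc14',(240,150))):
  print(f,(proj(f,[p,[.482,.2165,.054],[p[0],p[1],.054]])-o)*2.5)
print(tri('sc14',(240+222/2.5,150+257/2.5),'si14',(250+(541-375)/2.5,170+228/2.5)),at('si14',250+(541-375)/2.5,170+228/2.5,.054))
E
```

```text
si14 [[166.25 155.  ]
 [164.   228.  ]
 [165.   227.75]]
sc14 [[224.5  205.  ]
 [214.25 264.  ]
 [214.75 263.25]]
(array([0.4802, 0.2105, 0.0568]), np.float64(0.009727837200637785)) [0.481  0.2145 0.054 ]
```

The projection agrees and the ribbon is right below, so I descend.

Emit:
{"api": "step_arm", "payload": {"rows": [0,0,25,0,1,0,0,50,0,1,0,0,75,0,1,0,0,94,0,1,0,0,104,0,1]}}

```text
t: 33.07
tool_pos: [0.4808, 0.2153, 0.05]
tcp_rot: [-0.574, 0.819, 0.001, -0.002]
ft_force: [-0.6, -0.6, -0.3]
grip_width: 0.092
grip_force: 0.0
```

Emit:
{"api": "step_arm", "payload": {"rows": [0,0,8,0,1,0,0,16,0,0.8,0,0,16,0,0.5,0,0,16,0,0.3,0,0,16,0,0.3]}}

```text
t: 33.48
tool_pos: [0.4826, 0.2162, 0.037]
tcp_rot: [-0.574, 0.819, -0.0, 0.001]
ft_force: [-0.5, -0.4, -0.4]
grip_width: 0.0698
grip_force: 0.0
```

Emit:
{"api": "step_arm", "payload": {"rows": [0,0,0,0,0.3,0,0,0,0,0.3,0,0,0,0,0.3,0,0,0,0,0.3,0,0,0,0,0.3]}}

```text
t: 33.9
tool_pos: [0.482, 0.2161, 0.0367]
tcp_rot: [-0.574, 0.819, -0.0, 0.0]
ft_force: [-1.6, 0.4, 5.9]
grip_width: 0.0495
grip_force: 20.0
```

Emit:
{"api": "step_arm", "payload": {"rows": [0,0,-15,0,0.3,0,0,-45,0,0.3,0,0,-75,0,0.3,0,0,-90,0,0.3,0,0,-90,0,0.3]}}

```text
t: 34.32
tool_pos: [0.4841, 0.2166, 0.1295]
tcp_rot: [-0.574, 0.819, -0.001, 0.003]
ft_force: [1.5, -0.4, -1.5]
grip_width: 0.0495
grip_force: 20.0
```

```bash
python3 - <<'E'
from h import *
s=ctrl.get_state(); print(s['tool_pos'],s['joints'].round(2)); print(rel([.4335,-.0223,.126]))
E
```

```text
[0.48406455 0.2165604  0.12945484] [ 0.28  0.45  1.65 -0.    1.03 -2.52]
[241.8 -33.8   2.7]
```

Emit:
{"api": "step_arm", "payload": {"rows": [35,-5,0,0,0.3,70,-10,0,0,0.3,105,-16,0,0,0.3,140,-21,0,0,0.3,175,-26,0,0,0.3]}}

```text
t: 34.73
tool_pos: [0.4453, 0.0413, 0.1247]
tcp_rot: [-0.574, 0.819, 0.001, -0.001]
ft_force: [0.6, -0.3, -1.9]
grip_width: 0.0498
grip_force: 20.0
```

Emit:
{"api": "step_arm", "payload": {"rows": [30,-4,0,7,0.3,50,-8,0,14,0.3,65.5,-10,0,21,0.3,65.5,-10,0,25,0.3,65.5,-10,0,25,0.3]}}

```text
t: 35.15
tool_pos: [0.4329, -0.0232, 0.1249]
tcp_rot: [-0.381, 0.925, 0.001, -0.001]
ft_force: [0.3, 0.6, -1.7]
grip_width: 0.0493
grip_force: 20.0
```

Emit:
{"api": "step_arm", "payload": {"rows": [0,0,0,0,0.3,0,0,0,0,0.3,0,0,0,0,0.3,0,0,0,0,0.3,0,0,0,0,0.3]}}

```text
t: 35.57
tool_pos: [0.4339, -0.022, 0.1261]
tcp_rot: [-0.384, 0.923, -0.0, -0.0]
ft_force: [-0.7, -0.1, -2.5]
grip_width: 0.0495
grip_force: 20.0
```

```bash
python3 - <<'E'
from h import *
s=ctrl.get_state(); print(s['tool_pos'],s['joints'].round(2)); print(rel([.4335,-.0223,.0405]))
E
```

```text
[ 0.43390137 -0.0219677   0.12610473] [-0.23  0.3   1.91 -0.    0.94 -2.59]
[ 0.5  0.1 85.6]
```

Emit:
{"api": "step_arm", "payload": {"rows": [0,0,20,0,0.3,0,0,40,0,0.3,0,0,57,0,0.3,0,0,69,0,0.3,0,0,75,0,0.3]}}

```text
t: 35.98
tool_pos: [0.4331, -0.022, 0.0499]
tcp_rot: [-0.384, 0.923, 0.001, -0.001]
ft_force: [-0.9, 0.5, -2.7]
grip_width: 0.0496
grip_force: 20.0
```

Emit:
{"api": "step_arm", "payload": {"rows": [0,0,3,0,0.3,0,0,6,0,0.3,0,0,10,0,0.3,0,0,10,0,0.3,0,0,10,0,0.3]}}

```text
t: 36.4
tool_pos: [0.4341, -0.0224, 0.0415]
tcp_rot: [-0.383, 0.924, -0.0, 0.0]
ft_force: [-1.2, 0.1, -1.5]
grip_width: 0.0494
grip_force: 20.0
```

Emit:
{"api": "step_arm", "payload": {"rows": [0,0,0,0,0.65,0,0,0,0,0.65,0,0,0,0,0.65,0,0,0,0,0.65,0,0,-5,0,0.65]}}

```text
t: 36.82
tool_pos: [0.4334, -0.0223, 0.0459]
tcp_rot: [-0.383, 0.924, 0.0, -0.001]
ft_force: [0.2, 0.0, 0.1]
grip_width: 0.0597
grip_force: 0.0
```

Emit:
{"api": "step_arm", "payload": {"rows": [0,0,-20,0,0.65,0,0,-50,0,0.8,0,0,-85,0,1,0,0,-125,0,1,0,0,-165,0,1]}}

```text
t: 37.23
tool_pos: [0.4331, -0.0222, 0.2133]
tcp_rot: [-0.383, 0.924, 0.0, -0.0]
ft_force: [0.8, -0.5, 0.3]
grip_width: 0.0819
grip_force: 0.0
```

Emit:
{"api": "step_arm", "payload": {"rows": [20,20,-10,0,1,40,40,-20,0,1,40,40,-40,0,1,40,40,-60,0,1,40,40,-60,0,1]}}

```text
t: 37.65
tool_pos: [0.3784, -0.0228, 0.275]
tcp_rot: [-0.383, 0.924, -0.002, 0.003]
ft_force: [0.2, -0.3, 0.3]
grip_width: 0.0914
grip_force: 0.0
```

```bash
python3 - <<'E'
from h import *
s=ctrl.get_state(); print(s['t'],s['tool_pos'],s['joints'].round(2))
_,a=shot('scene','sc15'); _,b=shot('side','si15')
A=cv2.resize(a[100:290,240:430],None,fx=2.1,fy=2.1); B=cv2.resize(b[120:310,260:440],None,fx=2.1,fy=2.1)
cv2.imwrite('pics/c15.png',np.hstack([A,B])[:,:,::-1])
E
```

```text
37.65 [ 0.37839998 -0.02277502  0.27503544] [-0.26  0.02  1.79 -0.    1.32 -2.62]
```

View pics/c15.png

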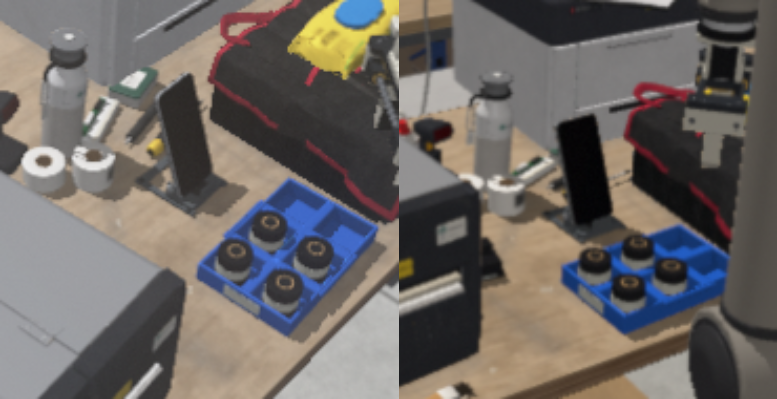

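Four ribbons now stand in the caddy, at (235,258), (285,288), (315,252) and (268,228) in the scene crop. The phone leans on the raised stand, and no ribbon is left on the bench. I'm handing the job in.

```bash
python3 -c "
from station import ctrl
print(ctrl.job_done())"
```

```text
the job is handed in; nothing more can be done
None
```

The job is handed in: the backrest is up at its stop, the phone leans on the stand with its screen to the front, the three loose ribbons stand in the caddy beside the one already there, and I did not touch the label roll or the tape; no verdict came back.

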